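Book a hanging filter pack out through the stock reader

ROBOT

A 6-joint arm with a two-finger parallel gripper is mounted at the origin on a cart in front of the work surface, level with it; the furniture and walls round the work are solid. World frame = base frame: x ahead of the robot, y to its left, z up, the work surface at z = 0. Lengths are in m, angles in degrees, forces in N, time in s.
With the tool pointing down it reaches from about 0.25 to 0.8 m from the base axis. Payload 8.5 kg.
Tool frame: the origin (TCP) lies midway between the tips of the shut fingers; the grasp point (between the pads) lies 19 mm behind it; z points along the fingers, y is the direction in which the jaws open and shut (so a half turn about z gives the same grasp; the last joint's range is limited). The gripper opens to 85 mm and grips with 20 to 120 N. Pads are 22 mm wide; open, the fingers measure 114 mm over their backs; the gripper's body (76 mm by 85 mm) begins 54 mm behind the grasp point. The pads swing forward as they close: fully open they stand 13 mm farther back than shut.
Start: joints at [64.802, 13.648, -0.773, 75.585, 0, 90], TCP at [0.224, 0.475, 0.231] pointing down, gripper open.
Joint ranges: [-152.45, 152.45], [-59.26, 108.67], [-65.41, 83.53], [-104.44, 129.93], [-82.83, 76.93], [-180, 180]. Speed limits (degrees/s): [127.2, 127.2, 159.86, 180, 180, 180].

INTERFACE

Orientations are given as a 3x3 rotation matrix whose columns are the frame's x, y, z axes.
In Python, from plant import sensors, viewer, order gives the robot as it stands.
- The arm moves only by the tool arm_command, never from a script. Its argument "rows" is a list of rows, each an object with "gripper": the opening in per cent of the stroke, from 0 (shut) to 100 (fully open); "slide": the shift along the world's x, y, z in cm, a list of three; "turn": the turn, a rotation vector about the world's x, y, z in rad, a list of three. A call has 1 to 10 rows; each row is the pose to reach, as a shift and turn from the pose commanded when the call began; what a row does not reach only later rows make up. A row lasts 1/12 s, in which the tool goes at most 41.7 mm and 7.16 degrees, less where a joint would pass 70% of its speed; a pose out of reach is approached as far as the arm can. A call with a gripper value outside its range is refused whole. The fingers move at their own pace and stop on an object; "newtons" is the grip in N (left out, the last holds). Time passes only in rows, so rows that repeat a pose let the fingers close. It gives the time, the measured TCP pose, the force and the opening at its end, in the units of the state.
- sensors.state(): the state, without advancing time (a new reading comes with each control period).
- viewer.capture(name): name is "scene" or "top" or "wrist"; returns a dict with "color" (400x640x3 uint8, red, green, blue), "mtx" (3x3 intrinsics, pixels), "dist_coeffs" ([k1, k2, p1, p2, k3] as OpenCV has them; the pictures are not rectified), "rvec" (rotation vector, rad) and "tvec" (3), from world to camera coordinates, as OpenCV has them. Camera axes: x right, y down, z forward; pixel columns grow to the right and rows downward; lengths in m; the calibration is good to about 2 mm. A picture is of the moment at which its call begins. There is no depth.
- order.close_job(): hands the job in, once; it reports no verdict.
The state is a dict: "clock": time; "joint_positions": joint angles; "joint_vel": joint speeds; "joint_torque": joint torques, N m; "tcp_pos": TCP position; "orientation": TCP orientation; "contact_force": force on the tool from outside, world axes, zero at the start; "torque": the same for the moment, N m; "grip_width": finger opening in m.
Only numpy, scipy, OpenCV 4.12 (cv2) and the standard library are available. Lean on these libraries where they do the work, as an engineer would, in place of code of your own. Each camera call takes 0.05 s, during which the arm holds its last target.

TASK

Take the pack with the blue header off its wire peg, raising it so that its slot clears the upturned tip rather than forcing it past. Set it down gently, upright, in the pocket of the stock reader's carriage and let go of it, then push the carriage all the way in to its stop. Leave the pack with the orange header hanging on its peg, and do not disturb the other things on the bench.

Things in the scene. Friction and masses are not known exactly. Their poses are not given: they have to be found in the camera images.
- pack_blue: hanging pack of two spare filter discs with a blue header, on either peg of the stand; 52 mm wide (y), 130 mm high, 0.08 to 0.17 kg. Origin: centre of its underside; z up, x its thin direction. Body: 50 wide, 24 thick, z 0 to 86 mm. Header above it: z 84 to 130, 10 mm thick, flat sides 52 mm apart, good to grip at z 104 mm (the peg then passes between the fingers).
- slot (a point): centre of the slot through the blue pack's header along x: 106 mm above the pack's origin; the slot is 16 mm wide (y) and 28 mm high, and the pack hangs with the slot's top on the peg.
- pack_orange: the same pack with an orange header, on the other peg; it stays there. Origin: centre of its underside.
- stand: fixed wire display stand, white base 150 x 240 x 12 mm. Origin: centre of the base's underside; z up. Two round pegs, 6 mm thick, along its x at y = +75 and -75 mm, axis at z = 170 mm, from a post at x = +60 to x = -55 mm, where they turn up; nothing on it is higher than the tips. A pack hangs at x = -20 to +20 mm with its origin at z = 53 mm.
- tip_left (a point): top of the upturned tip of the peg at the stand's y = +75 mm: x = -64 mm in the stand's frame (steel reaches to -67), z = 185 mm, 15 mm above the peg's axis. A pack raised 17 mm (13 to 21) from hanging passes straight over the tip along the stand's -x, and is free when its origin is past x = -80 mm.
- tip_right (a point): the same for the peg at the stand's y = -75 mm
- station: fixed grey stock reader, base 310 x 120 x 10 mm. Origin: centre of the base's underside; z up; its carriage slides along its +x towards the white reader head (at x = +121 to +155 mm, top at z = 140 mm).
- carriage (a joint): travel of the carriage in m: 0 drawn out (towards the station's -x), 0.090 fully in against its stop. It starts at 0 to 0.015. About 1.5 N of friction; stays where it is left.
- pocket (a point): centre of the pocket's floor on the carriage, about 20 mm above the bench, moves with it; axes as the station's. Pocket opening 32 mm (x) by 60 mm (y), walls 5 mm thick and 35 mm high: the pack stands in it with its thin direction along x.
- tab (a point): centre of the outer face (towards -x) of the green upright push tab on the carriage, moves with it; 114 mm on the -x side of the pocket's centre. The face is 60 mm wide (y) and reaches from 20 mm to 65 mm above the bench; push it along the station's +x.
- dropper_bottle: white dropper bottle, 32 x 32 x 76 mm, bystander; origin: centre of underside
- timer: white timer, 24 x 66 x 62 mm, bystander; origin: centre of underside
Not all that is in view belongs to the job. What is meant by the pack_blue is not red, and is the smaller of those in its own colour. There is more than one size of the pack_orange; the job needs the smaller.

How it is judged:
By the outcome, as a careful person would: the job done as asked, in the order asked, and still so for the second after the job is handed in, with the robot touching nothing.
It also fails if it takes over 58 s, if anything falls off the work surface, if the arm or the gripper's body presses on something with over 40 N, if the wrist force passes 120 N, or if a joint passes its speed limit or range.

## Working session

There is one attempt and no reset: what is moved stays moved. The work goes in short steps, Python scripts to look and compute and a tool call to move; the robot and the scene stay as the last step left them, time stands still between calls to the robot, and variables do not carry over. Pictures are saved under pics/ and viewed, and the job is handed in when it is done.

Besides the shell and the picture viewer there is one more tool, called as name(argument=value, ...) on one line, values as JSON. arm_command: Moves the arm, as the interface text tells. Its arguments: {"type":"object","properties":{"rows":{"type":"array","items":{"type":"object","properties":{"gripper":{"type":"number"},"slide":{"type":"array","items":{"type":"number"}},"turn":{"type":"array","items":{"type":"number"}}}}},"newtons":{"type":"number"}},"required":["rows"]}

```bash
ls; mkdir -p pics; cat > h.py <<'E'
import numpy as np, cv2, json, pickle
from plant import sensors, viewer, order
def cap(n,tag):
    c=viewer.capture(n); pickle.dump(c,open(f'pics/{tag}.pkl','wb'))
    cv2.imwrite(f'pics/{tag}.png',c['color'][:,:,::-1]); return c
def load(tag): return pickle.load(open(f'pics/{tag}.pkl','rb'))
def crop(tag,x0,y0,x1,y1,s,out):
    c=load(tag)['color'][y0:y1,x0:x1,::-1]
    cv2.imwrite(f'pics/{out}.png',cv2.resize(c,None,fx=s,fy=s,interpolation=cv2.INTER_CUBIC))
def ray(c,uv):
    R=cv2.Rodrigues(np.array(c['rvec'],float))[0];t=np.array(c['tvec'],float).ravel()
    p=cv2.undistortPoints(np.array([[uv]],float),np.array(c['mtx'],float),np.array(c['dist_coeffs'],float)).ravel()
    d=R.T@np.array([p[0],p[1],1]);return -R.T@t,d/np.linalg.norm(d)
def atz(c,uv,z):
    o,d=ray(c,uv);return o+d*(z-o[2])/d[2]
def tri(obs):
    A=np.zeros((3,3));b=np.zeros(3);L=[]
    for c,uv in obs:
        o,d=ray(c,uv);P=np.eye(3)-np.outer(d,d);A+=P;b+=P@o;L.append((o,P))
    x=np.linalg.solve(A,b);return x,[np.linalg.norm(P@(x-o)) for o,P in L]
def proj(c,X):
    return cv2.projectPoints(np.array(X,float).reshape(-1,3),np.array(c['rvec'],float),np.array(c['tvec'],float),np.array(c['mtx'],float),np.array(c['dist_coeffs'],float))[0].reshape(-1,2)
E
python3 -c "
from h import *
print(sensors.state())
for n in ['scene','top','wrist']:
    c=cap(n,n+'0'); print(n,ray(c,(320,200)))
"
```

```text
pics
{'clock': 0.0, 'joint_positions': array([ 6.48005654e+01,  1.36814168e+01, -8.18784068e-01,  7.55822461e+01,
       -1.31927277e-03,  9.00006216e+01]), 'joint_vel': array([-0.10783439,  0.00929237, -0.00651117, -0.00272502,  0.01699056,
       -0.13942011]), 'joint_torque': array([-6.96619031e-05, -5.38786876e+01,  3.46436691e+01,  1.85257103e-02,
        1.54535405e-04, -3.47057401e-06]), 'tcp_pos': array([0.22335855, 0.47465665, 0.23066088]), 'orientation': array([[-9.04826648e-01,  4.25779739e-01, -5.91836499e-04],
       [ 4.25780149e-01,  9.04825698e-01, -1.31182878e-03],
       [-2.30412417e-05, -1.43896987e-03, -9.99998964e-01]]), 'contact_force': array([ 0.98170427, -1.36929984,  0.23199203]), 'torque': array([ 0.00883135, -0.04868448,  0.020222  ]), 'grip_width': 0.0852180112154268}
scene (array([-0.39442333, -0.4590101 ,  0.77719048]), array([ 0.76001807,  0.40649784, -0.50708189]))
top (array([0.40644213, 0.07157536, 1.3579231 ]), array([ 0.15852106,  0.00407156, -0.9873472 ]))
wrist (array([0.15579597, 0.50715224, 0.3739224 ]), array([ 0.27367378, -0.13892223, -0.95173698]))
```

View pics/scene0.png

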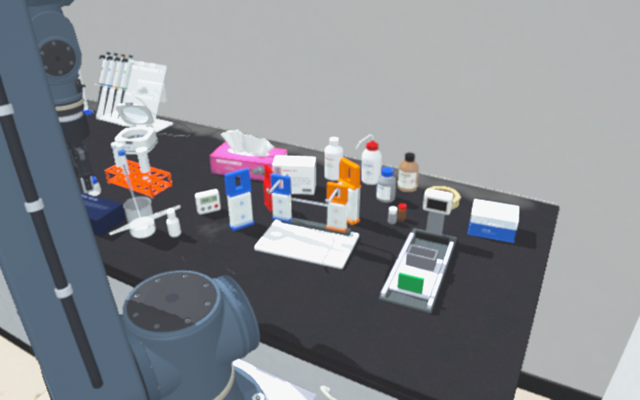

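View pics/top0.png

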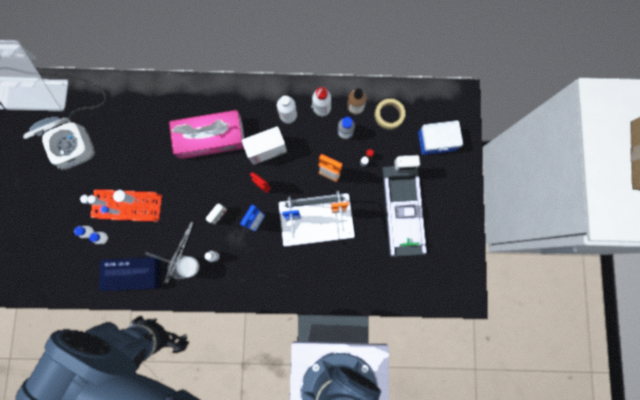

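View pics/wrist0.png

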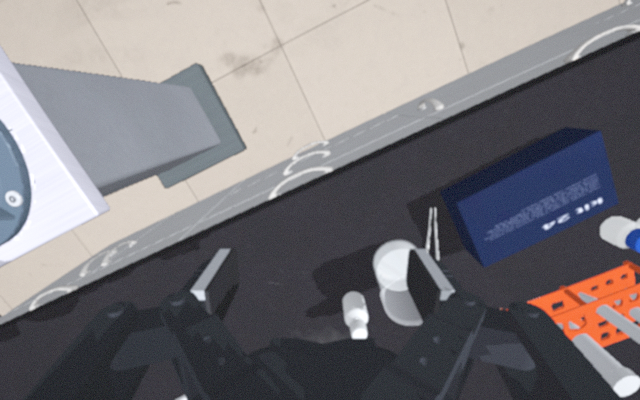

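```bash
python3 -c "
from h import *
crop('scene0',215,140,385,275,4.7,'s1'); crop('scene0',370,170,530,315,4.1,'s2')
crop('top0',190,130,370,260,4.4,'t1');crop('top0',340,130,480,270,4.2,'t2')
"
```

```text
(no output)
```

View pics/s1.png

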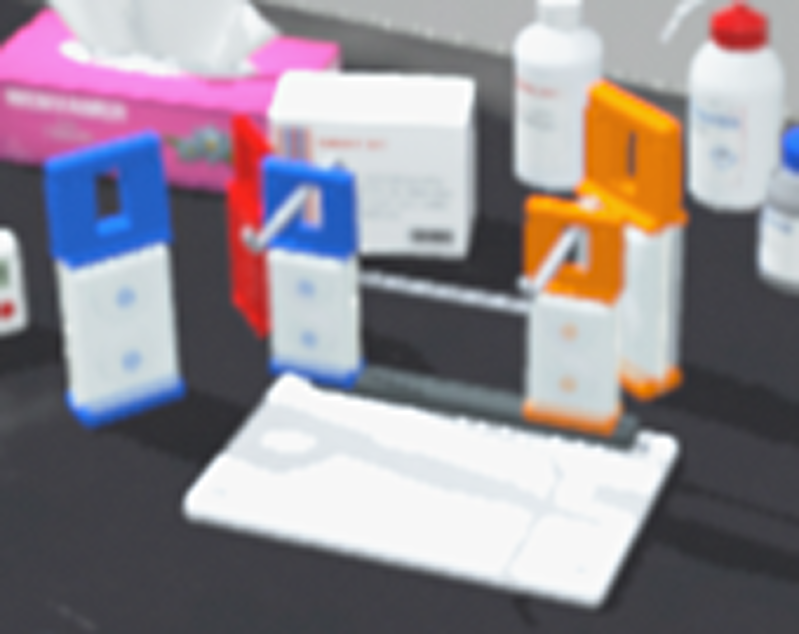

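View pics/s2.png

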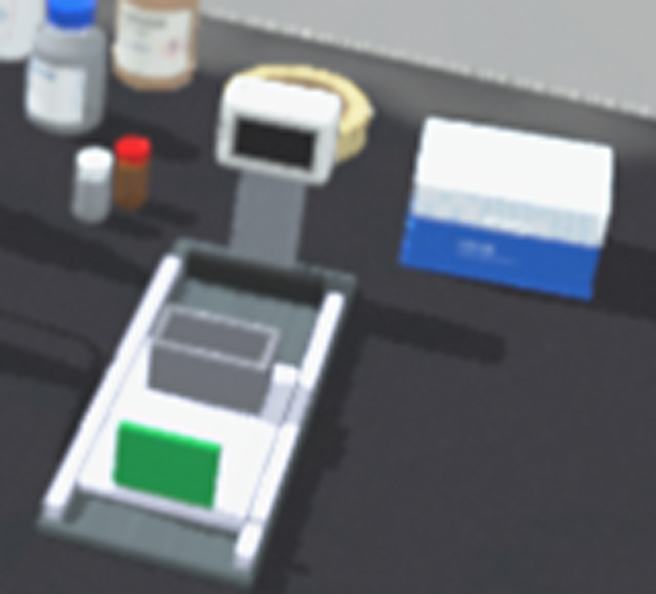

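View pics/t1.png

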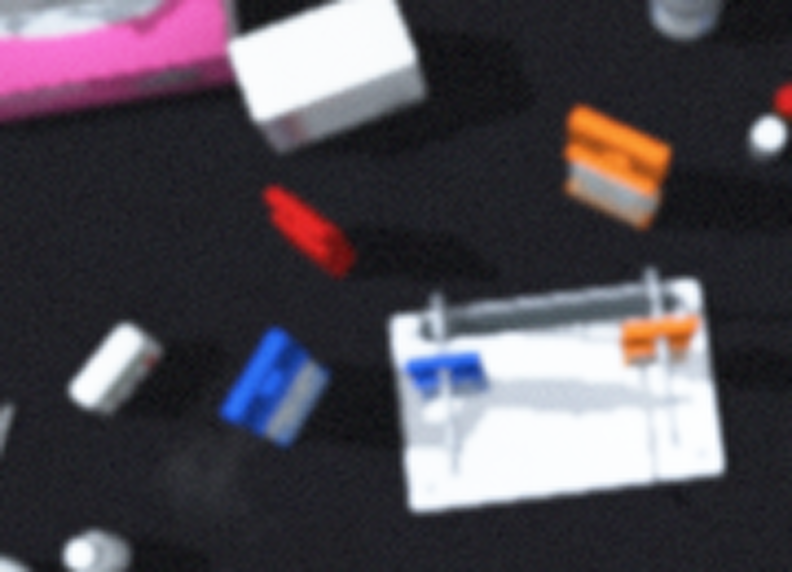

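View pics/t2.png

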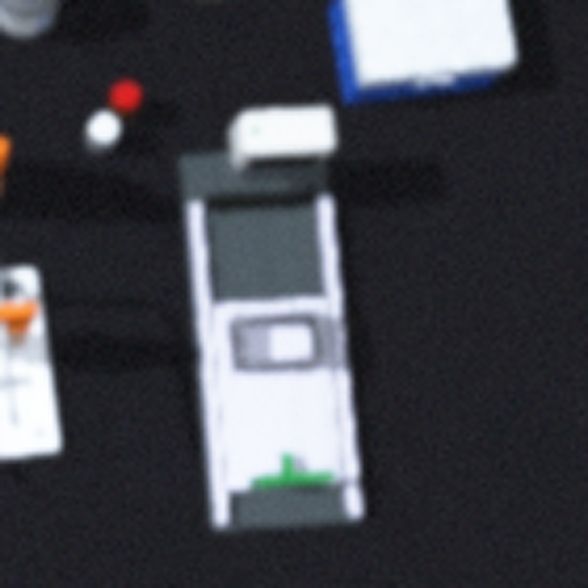

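```bash
cat > fit.py <<'E'
from h import *
from scipy.optimize import least_squares
T=load('top0');S=load('scene0')
t1=lambda p:(p[0]/4.4+190-.39,p[1]/4.4+130-.39); s1=lambda p:(p[0]/4.7+215-.39,p[1]/4.7+140-.39)
t2=lambda p:(p[0]/4.2+340-.38,p[1]/4.2+130-.38); s2=lambda p:(p[0]/4.1+370-.38,p[1]/4.1+170-.38)
def fit(obs,x0):
    # obs: (cam, local pt, uv)
    def w(p,X): 
        c,s=np.cos(p[2]),np.sin(p[2]);return [p[0]+c*X[0]-s*X[1],p[1]+s*X[0]+c*X[1],X[2]]
    f=lambda p:np.concatenate([proj(c,w(p,X))[0]-uv for c,X,uv in obs])
    r=least_squares(f,x0,loss='soft_l1');print('xy',r.x[:2].round(4),'yaw',np.degrees(r.x[2]).round(2));print(r.fun.reshape(-1,2).round(1).tolist());return r.x
if __name__=='__main__':
    a,b,z=.075,.12,.012
    P=[(a,b,z),(a,-b,z),(-a,-b,z),(-a,b,z)]
    ot=[(T,X,t1(u)) for X,u in zip(P,[(391,318),(698,280),(723,472),(411,512)])]
    os=[(S,X,s1(u)) for X,u in zip(P,[(285,378),(678,440),(603,603),(185,510)])]
    print('stand');fit(ot,[.5,0,0]);fit(os,[.5,0,0]);st=fit(ot+os,[.5,0,0])
    a,b,z=.155,.06,.01
    P=[(a,b,z),(a,-b,z),(-a,-b,z),(-a,b,z)]
    ot=[(T,X,t2(u)) for X,u in zip(P,[(180,157),(325,150),(365,517),(213,527)])]
    os=[(S,X,s2(u)) for X,u in zip(P,[(178,240),(357,275),(250,580),(40,525)])]
    print('station');fit(ot,[.5,-.2,0]);fit(os,[.5,-.2,0]);sn=fit(ot+os,[.5,-.2,0])
    a,b,z=.021,.035,.055
    P=[(a,b,z),(a,-b,z),(-a,-b,z),(-a,b,z)]
    ot=[(T,X,t2(u)) for X,u in zip(P,[(230,316),(322,312),(328,365),(236,371)])]
    os=[(S,X,s2(u)) for X,u in zip(P,[(162,306),(278,326),(268,370),(148,346)])]
    print('pocket');fit(ot,[.5,-.2,0]);fit(os,[.5,-.2,0]);fit(ot+os,[.5,-.2,0])
    # blue header top corners
    print('tip', tri([(T,t1((455,472))),(S,s1((252,238)))]))
    print('tipR', tri([(T,t1((677,445))),(S,s1((528,284)))]))
    print('hdrL', tri([(T,t1((408,363))),(S,s1((263,160)))]),'hdrR', tri([(T,t1((481,354))),(S,s1((354,172)))]))
    # predictions
    c,s=np.cos(st[2]),np.sin(st[2])
    for X in [(-.064,.075,.185),(-.064,-.075,.185)]: print('pred tip',st[0]+c*X[0]-s*X[1],st[1]+s*X[0]+c*X[1])
    print('tab top', tri([(T,t2((252,488))),(S,s2((115,430)))]),tri([(T,t2((333,482))),(S,s2((220,446)))]))
E
python3 fit.py
```

```text
stand
xy [0.5557 0.0891] yaw 8.5
[[-0.0, 0.1], [-0.2, 0.2], [0.0, -0.0], [0.2, -0.3]]
xy [0.549  0.0843] yaw 9.74
[[0.3, -1.2], [0.0, 0.8], [0.4, -0.7], [-1.0, 0.8]]
xy [0.5542 0.0874] yaw 9.13
[[0.3, 0.9], [-0.0, 0.3], [0.7, 0.0], [1.0, 0.5], [0.8, -2.5], [-0.1, -0.2], [-0.3, -2.0], [-0.9, -1.0]]
station
xy [ 0.5982 -0.2108] yaw 5.22
[[0.1, -0.8], [-0.1, -1.3], [-0.3, 0.9], [0.4, 0.9]]
xy [ 0.5952 -0.2105] yaw 4.94
[[-0.1, -0.9], [0.1, 0.2], [0.7, 0.5], [-0.7, -0.2]]
xy [ 0.5963 -0.2105] yaw 5.05
[[0.1, -0.3], [-0.0, -0.8], [-0.5, 1.5], [0.1, 1.4], [-0.1, -1.1], [0.2, -0.1], [1.0, 0.2], [-0.4, -0.4]]
pocket
xy [ 0.5867 -0.2081] yaw 4.85
[[0.6, 0.3], [-0.3, -0.0], [-0.5, -0.0], [0.2, -0.2]]
xy [ 0.5863 -0.2103] yaw 9.1
[[-0.3, -0.1], [0.2, 0.4], [0.2, -0.3], [-0.1, -0.1]]
xy [ 0.5866 -0.2096] yaw 6.98
[[0.8, 0.7], [-0.1, -0.4], [0.1, -0.4], [1.0, 0.2], [-0.1, -0.4], [0.1, 0.6], [-0.5, -0.2], [-0.5, -0.6]]
tip (array([0.483811  , 0.15262657, 0.17933342]), [np.float64(0.0008968851495193992), np.float64(0.0008968851495194753)])
tipR (array([0.50515327, 0.00436814, 0.18173979]), [np.float64(0.00038367579726567767), np.float64(0.00038367579726571063)])
hdrL (array([0.5549456 , 0.18876239, 0.18279103]), [np.float64(0.0016067566625882818), np.float64(0.001606756662588167)]) hdrR (array([0.56305211, 0.13826623, 0.18401801]), [np.float64(9.210952211748419e-06), np.float64(9.210952211771372e-06)])
pred tip 0.47911742369194255 0.15134128482240838
pred tip 0.502910219292456 0.00324029604275107
tab top (array([ 0.47211689, -0.1884902 ,  0.05842234]), [np.float64(0.0030308812691856794), np.float64(0.0030308812691856933)]) (array([ 0.47703262, -0.24767468,  0.06629277]), [np.float64(0.001179549190978627), np.float64(0.0011795491909787424)])
```

Blue candidates are the hanging pack at scene (282,198), the larger free-standing pack at scene (238,200) and the red pack at (270,185). I choose the hanging one: it is smaller and on the left peg. The orange pack hanging at (338,207) stays put. The crop agrees with this.

Next I move to hover in front of it for a closer look.

arm_command(rows=[{"slide":[0,0,2],"turn":[0,0,0],"gripper":100},{"slide":[2.5,-3,4],"turn":[0,0,0.06]},{"slide":[5,-6,4],"turn":[0,0,0.13]},{"slide":[7.5,-9,4],"turn":[0,0,0.2]},{"slide":[10,-12,4],"turn":[0,0,0.27]},{"slide":[12.5,-15,4],"turn":[0,0,0.34]},{"slide":[15,-18,4],"turn":[0,0,0.41]},{"slide":[17.5,-21,4],"turn":[0,0,0.48]},{"slide":[20,-24,4],"turn":[0,0,0.55]},{"slide":[22,-26.5,4],"turn":[0,0,0.59]}])

```text
invalid input
```

arm_command(rows=[{"slide":[2,-2.2,0]},{"slide":[4,-4.2,0]},{"slide":[5,-5.5,0]},{"slide":[5,-5.5,0]},{"slide":[5,-5.5,0]}])

```text
invalid input
```

```bash
python3 -c "
from h import *
c=cap('wrist','w1');cap('top','top1');s=sensors.state();print(s['clock'],s['tcp_pos'],s['orientation'].round(4))
print(ray(c,(320,200)))
"
```

```text
0.25 [0.22341799 0.47484462 0.23099687] [[-9.048e-01  4.258e-01 -3.000e-04]
 [ 4.258e-01  9.048e-01 -7.000e-04]
 [ 0.000e+00 -8.000e-04 -1.000e+00]]
(array([0.15580795, 0.50717797, 0.37400046]), array([ 0.27374551, -0.13876965, -0.95173861]))
```

View pics/w1.png

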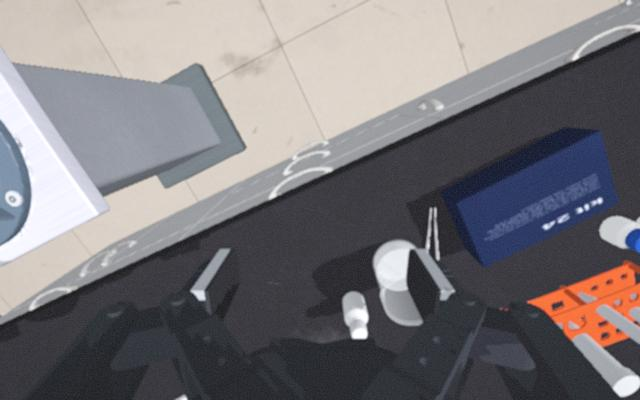

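Both calls were refused, probably because every row needs all of its fields.

arm_command(rows=[{"slide":[0,0,2],"turn":[0,0,0],"gripper":100},{"slide":[2.5,-3,4],"turn":[0,0,0.06],"gripper":100},{"slide":[5,-6,4],"turn":[0,0,0.13],"gripper":100},{"slide":[7.5,-9,4],"turn":[0,0,0.2],"gripper":100},{"slide":[10,-12,4],"turn":[0,0,0.27],"gripper":100},{"slide":[12.5,-15,4],"turn":[0,0,0.34],"gripper":100},{"slide":[15,-18,4],"turn":[0,0,0.41],"gripper":100},{"slide":[17.5,-21,4],"turn":[0,0,0.48],"gripper":100},{"slide":[20,-24,4],"turn":[0,0,0.55],"gripper":100},{"slide":[22,-26.5,4],"turn":[0,0,0.59],"gripper":100}])

```text
clock: 1.08
tcp_pos: [0.4448, 0.2078, 0.2713]
orientation: [[-0.988, -0.153, 0.0], [-0.153, 0.988, -0.0], [-0.0, -0.0, -1.0]]
contact_force: [1.2, 1.0, -0.7]
grip_width: 0.085
```

arm_command(rows=[{"slide":[2,-2.2,0],"turn":[0,0,0],"gripper":100},{"slide":[4,-4.2,0],"turn":[0,0,0],"gripper":100},{"slide":[5,-5.3,0],"turn":[0,0,0],"gripper":100},{"slide":[5,-5.3,0],"turn":[0,0,0],"gripper":100}])

```text
clock: 1.42
tcp_pos: [0.4952, 0.1548, 0.2708]
orientation: [[-0.989, -0.147, 0.0], [-0.147, 0.989, -0.001], [0.0, -0.001, -1.0]]
contact_force: [-0.6, -0.2, -1.0]
grip_width: 0.0853
```

```bash
python3 -c "
from h import *
c=cap('wrist','w1');s=sensors.state();print(s['clock'],s['tcp_pos'],s['orientation'].round(4))
print(ray(c,(320,200)))
"
```

```text
1.4667 [0.49415811 0.15591541 0.2708339 ] [[-9.891e-01 -1.471e-01 -7.000e-04]
 [-1.471e-01  9.891e-01 -3.000e-04]
 [ 7.000e-04 -2.000e-04 -1.000e+00]]
(array([0.42118513, 0.14368991, 0.41398612]), array([ 0.30443056,  0.03663831, -0.95182964]))
```

View pics/w1.png

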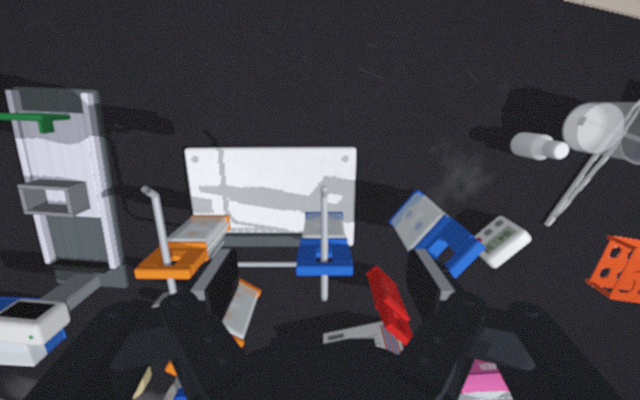

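```bash
python3 -c "
from h import *
crop('w1',270,170,380,310,4.2,'w1a');crop('w1',0,70,140,290,2.7,'w1b')
"
```

```text
(no output)
```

View pics/w1a.png

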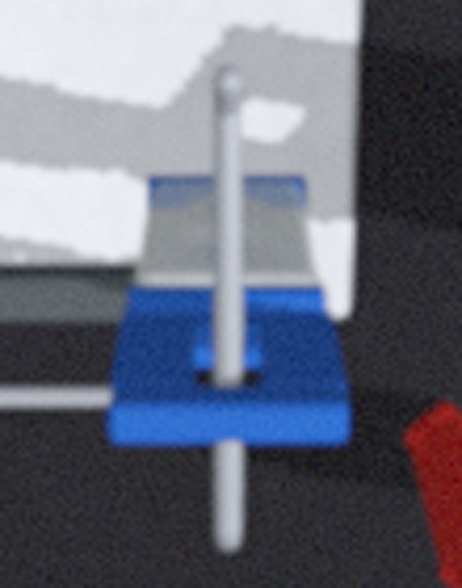

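View pics/w1b.png

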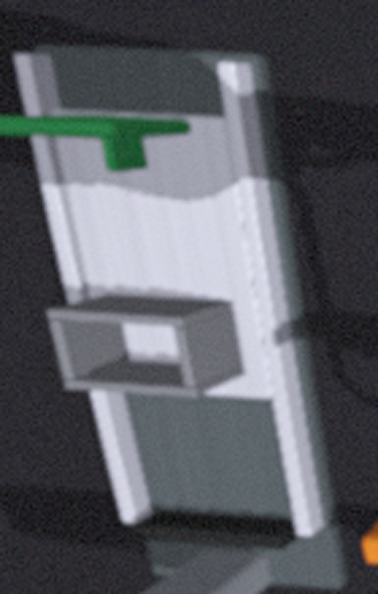

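```bash
python3 -c "
from h import *
from fit import fit
c=load('w1');k=lambda p:(p[0]/4.2+270-.38,p[1]/4.2+170-.38);k2=lambda p:(p[0]/2.7-.32,p[1]/2.7+70-.32)
for n,p,z in [('fL',(108,402),.183),('fR',(350,402),.183),('bL',(108,444),.183),('bR',(350,444),.183),('tip',(228,70),.185),('post end',(229,540),.17)]: print(n,atz(c,k(p),z).round(4))
a,b,z=.021,.035,.055
P=[(a,b,z),(a,-b,z),(-a,-b,z),(-a,b,z)]
fit([(c,X,k2(u)) for X,u in zip(P,[(185,390),(69,388),(48,310),(182,318)])],[.5,-.2,0])
T=load('top0');S=load('scene0')
a,b,z=.155,.06,.01
P=[(a,b,z),(-a,b,z)]
fit([(c,X,k2(u)) for X,u in zip(P,[(344,585),(268,55)])],[.6,-.2,0.09])
"
```

```text
fL [0.5595 0.1395 0.183 ]
fR [0.5519 0.1909 0.183 ]
bL [0.5698 0.1407 0.183 ]
bR [0.5621 0.1927 0.183 ]
tip [0.4823 0.154  0.185 ]
post end [0.5998 0.1719 0.17  ]
xy [ 0.591  -0.2087] yaw 5.32
[[4.8, 2.3], [-0.5, 0.2], [-0.3, -0.4], [-0.4, -0.8]]
xy [ 0.5986 -0.2051] yaw 4.05
[[-0.1, 2.0], [0.0, -0.7]]
```

The wrist camera gives a header 52 x 10 mm with its centre at (0.561, 0.166) and yaw 8.4°, which matches the sizes given. I go above it and descend.

arm_command(rows=[{"slide":[2.5,0.4,0],"turn":[0,0,0],"gripper":100},{"slide":[5,0.8,0],"turn":[0,0,0],"gripper":100},{"slide":[6.7,1.0,0],"turn":[0,0,0],"gripper":100},{"slide":[6.7,1.0,-1.5],"turn":[0,0,0],"gripper":100},{"slide":[6.7,1.0,-3.5],"turn":[0,0,0],"gripper":100},{"slide":[6.7,1.0,-5.5],"turn":[0,0,0],"gripper":100},{"slide":[6.7,1.0,-6.5],"turn":[0,0,0],"gripper":100},{"slide":[6.7,1.0,-6.5],"turn":[0,0,0],"gripper":100}])

```text
clock: 2.13
tcp_pos: [0.5587, 0.1674, 0.2041]
orientation: [[-0.989, -0.151, -0.004], [-0.151, 0.989, -0.001], [0.004, -0.0, -1.0]]
contact_force: [-0.8, -0.8, -0.3]
grip_width: 0.0853
```

```bash
python3 -c "
from h import *
c=cap('wrist','w2');s=sensors.state();print(s['clock'],s['tcp_pos'],s['orientation'].round(4),s['contact_force'])
"
```

```text
2.1833 [0.55944269 0.16749392 0.2057772 ] [[-9.886e-01 -1.505e-01 -1.900e-03]
 [-1.505e-01  9.886e-01 -6.000e-04]
 [ 2.000e-03 -3.000e-04 -1.000e+00]] [0.56681301 0.77137292 1.21286552]
```

View pics/w2.png

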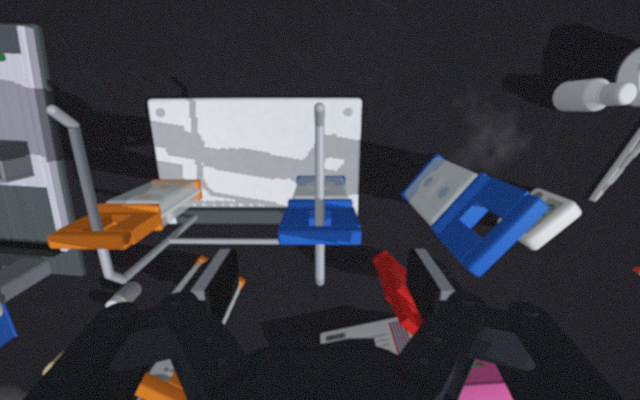

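```bash
python3 -c "
from h import *
from fit import t1,s1
T=load('top0');S=load('scene0');w=load('w2')
print(tri([(T,t1((320,362))),(S,s1((163,137)))]), tri([(T,t1((275,327))),(S,s1((163,137)))]), tri([(T,t1((225,410))),(S,s1((47,160)))]))
print(atz(w,(404,192),.0),[atz(w,(478,274),z).round(3) for z in (.12,.14,.16)],[atz(w,(546,205),z).round(3) for z in (.12,.14,.16)])
"
```

```text
(array([0.55275143, 0.24993889, 0.18324468]), [np.float64(0.003872353312387534), np.float64(0.003872353312387679)]) (array([0.58240728, 0.28000696, 0.16267888]), [np.float64(0.002303016193587404), np.float64(0.0023030161935873907)]) (array([0.5221659 , 0.31242002, 0.16792353]), [np.float64(0.0003491907660334919), np.float64(0.0003491907660334519)])
[0.5687213  0.27189179 0.        ] [array([0.605, 0.317, 0.12 ]), array([0.594, 0.303, 0.14 ]), array([0.584, 0.289, 0.16 ])] [array([0.533, 0.354, 0.12 ]), array([0.529, 0.337, 0.14 ]), array([0.524, 0.32 , 0.16 ])]
```

arm_command(rows=[{"slide":[0.1,-0.1,-1.5],"turn":[0,0,0],"gripper":100},{"slide":[0.1,-0.1,-3],"turn":[0,0,0],"gripper":100},{"slide":[0.1,-0.1,-4.5],"turn":[0,0,0],"gripper":100},{"slide":[0.1,-0.1,-6],"turn":[0,0,0],"gripper":100},{"slide":[0.1,-0.1,-7],"turn":[0,0,0],"gripper":100},{"slide":[0.1,-0.1,-7],"turn":[0,0,0],"gripper":100},{"slide":[0.1,-0.1,-7],"turn":[0,0,0],"gripper":100}])

```text
clock: 2.77
tcp_pos: [0.5616, 0.1662, 0.137]
orientation: [[-0.989, -0.15, 0.0], [-0.15, 0.989, 0.0], [-0.0, 0.0, -1.0]]
contact_force: [0.3, -0.7, 0.8]
grip_width: 0.0854
```

```bash
python3 -c "
from h import *
c=cap('wrist','w3');c=cap('scene','s3');crop('s3',215,100,385,255,4,'s3a');s=sensors.state();print(s['clock'],s['tcp_pos'],s['orientation'].round(4),s['contact_force'])
"
```

```text
2.8667 [0.56215773 0.16628234 0.1376018 ] [[-9.887e-01 -1.497e-01  1.700e-03]
 [-1.497e-01  9.887e-01  4.000e-04]
 [-1.800e-03  1.000e-04 -1.000e+00]] [ 0.36724536  0.71863381 -0.18966239]
```

View pics/w3.png

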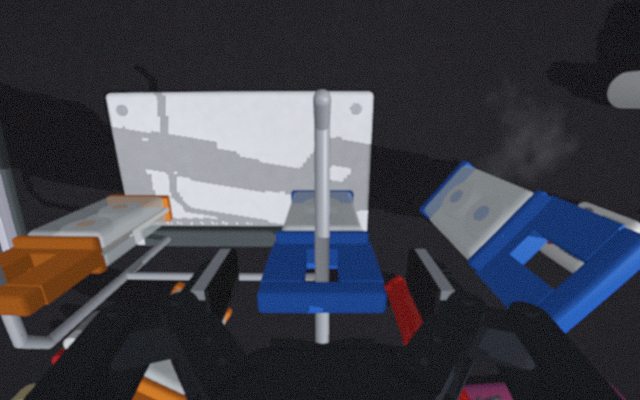

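View pics/s3a.png

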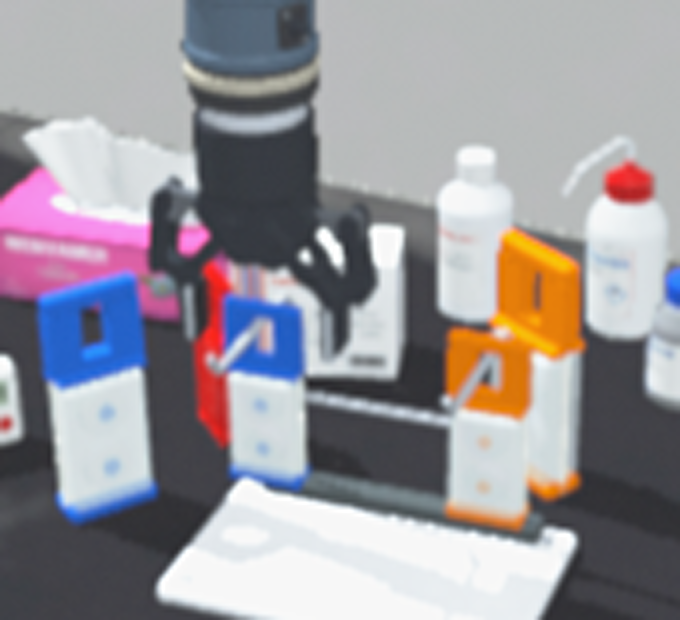

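Both pads straddle the header evenly. I close gently.

arm_command(rows=[{"slide":[0,0,0],"turn":[0,0,0],"gripper":70},{"slide":[0,0,0],"turn":[0,0,0],"gripper":60},{"slide":[0,0,0],"turn":[0,0,0],"gripper":50},{"slide":[0,0,0],"turn":[0,0,0],"gripper":50},{"slide":[0,0,0],"turn":[0,0,0],"gripper":50},{"slide":[0,0,0],"turn":[0,0,0],"gripper":50},{"slide":[0,0,0],"turn":[0,0,0],"gripper":50}], newtons=30)

```text
clock: 3.45
tcp_pos: [0.5618, 0.1662, 0.1368]
orientation: [[-0.989, -0.15, 0.001], [-0.15, 0.989, 0.0], [-0.001, 0.0, -1.0]]
contact_force: [-0.1, 1.7, 5.8]
grip_width: 0.0514
```

```bash
python3 -c "
from h import *
c=cap('wrist','w4');s=sensors.state();print(s['clock'],s['tcp_pos'],s['grip_width'],s['contact_force'])
"
```

```text
3.5 [0.56177844 0.16621648 0.13680445] 0.051178889095025354 [0.09017639 1.5267775  5.06402003]
```

View pics/w4.png

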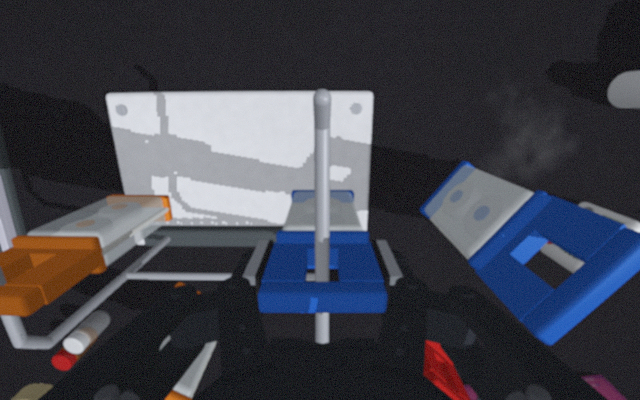

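arm_command(rows=[{"slide":[0,0,0.3],"turn":[0,0,0],"gripper":40},{"slide":[0,0,0.7],"turn":[0,0,0],"gripper":40},{"slide":[0,0,1.1],"turn":[0,0,0],"gripper":40},{"slide":[0,0,1.5],"turn":[0,0,0],"gripper":40},{"slide":[0,0,1.7],"turn":[0,0,0],"gripper":40},{"slide":[0,0,1.7],"turn":[0,0,0],"gripper":40},{"slide":[0,0,1.7],"turn":[0,0,0],"gripper":40},{"slide":[0,0,1.7],"turn":[0,0,0],"gripper":40}], newtons=40)

```text
clock: 4.17
tcp_pos: [0.5614, 0.166, 0.1531]
orientation: [[-0.989, -0.15, -0.0], [-0.15, 0.989, -0.0], [0.0, -0.0, -1.0]]
contact_force: [-0.6, 0.2, -1.7]
grip_width: 0.0516
```

```bash
python3 -c "
from h import *
c=cap('wrist','w5');c=cap('scene','s5');crop('w5',220,70,420,340,2.2,'w5a');crop('s5',225,110,355,230,5,'s5a');s=sensors.state();print(s['clock'],s['tcp_pos'],s['grip_width'],s['contact_force'])
"
```

```text
4.2667 [0.5613652  0.16594702 0.15305912] 0.051241978623970716 [-0.17118096  0.20573403 -0.63122281]
```

View pics/w5a.png

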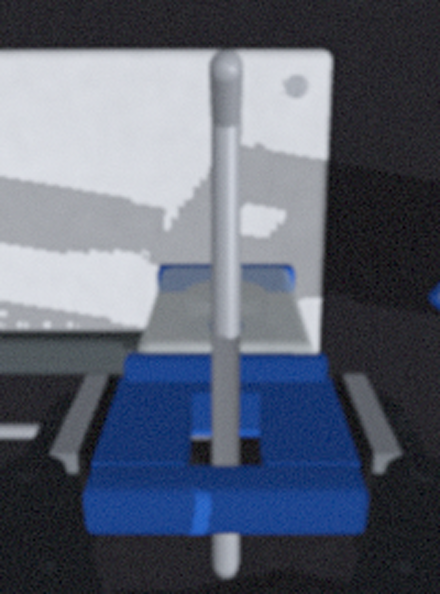

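View pics/s5a.png

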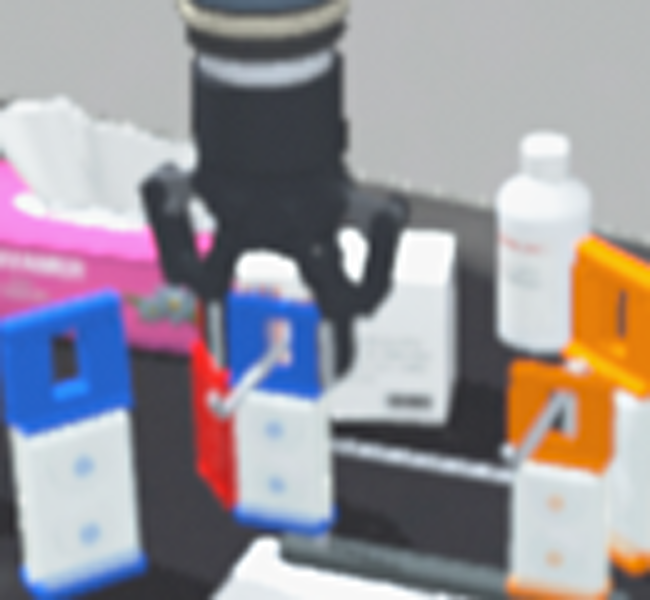

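The lift is 16.3 mm and the header has the same apparent size as before, so it has not slipped. I draw it out along the peg's direction, about 8.7° yaw.

arm_command(rows=[{"slide":[-0.8,-0.12,0.05],"turn":[0,0,0],"gripper":40},{"slide":[-1.8,-0.27,0.05],"turn":[0,0,0],"gripper":40},{"slide":[-2.8,-0.43,0.05],"turn":[0,0,0],"gripper":40},{"slide":[-3.8,-0.58,0.05],"turn":[0,0,0],"gripper":40},{"slide":[-4.8,-0.73,0.05],"turn":[0,0,0],"gripper":40},{"slide":[-5.6,-0.85,0.05],"turn":[0,0,0],"gripper":40},{"slide":[-5.6,-0.85,0.05],"turn":[0,0,0],"gripper":40}])

```text
clock: 4.85
tcp_pos: [0.5036, 0.1572, 0.154]
orientation: [[-0.989, -0.15, -0.001], [-0.15, 0.989, -0.0], [0.001, -0.0, -1.0]]
contact_force: [-0.3, -0.6, -1.6]
grip_width: 0.0515
```

```bash
python3 -c "
from h import *
c=cap('wrist','w6');crop('w6',220,70,420,340,2.2,'w6a');s=sensors.state();print(s['clock'],s['tcp_pos'],s['grip_width'],s['contact_force'])
"
```

```text
4.9 [0.50476102 0.15744352 0.15415686] 0.05120122927609884 [ 0.67041929  0.35544406 -1.10778929]
```

View pics/w6a.png

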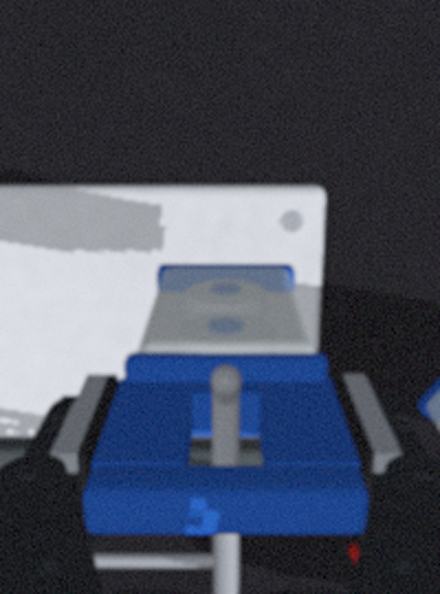

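arm_command(rows=[{"slide":[-0.8,-0.12,0],"turn":[0,0,0],"gripper":40},{"slide":[-1.8,-0.27,0],"turn":[0,0,0],"gripper":40},{"slide":[-2.8,-0.43,0],"turn":[0,0,0],"gripper":40},{"slide":[-3.8,-0.58,0],"turn":[0,0,0],"gripper":40},{"slide":[-5.0,-0.76,0],"turn":[0,0,0],"gripper":40},{"slide":[-6.2,-0.94,0],"turn":[0,0,0],"gripper":40},{"slide":[-6.6,-1.0,0],"turn":[0,0,0],"gripper":40},{"slide":[-6.6,-1.0,0],"turn":[0,0,0],"gripper":40}])

```text
clock: 5.57
tcp_pos: [0.4383, 0.1473, 0.154]
orientation: [[-0.989, -0.15, -0.0], [-0.15, 0.989, -0.0], [0.0, -0.0, -1.0]]
contact_force: [0.7, -0.3, -1.0]
grip_width: 0.0514
```

```bash
python3 -c "
from h import *
c=cap('wrist','w7');c=cap('scene','s7');crop('s7',205,110,375,250,4.5,'s7a');s=sensors.state();print(s['clock'],s['tcp_pos'],s['grip_width'],s['contact_force'])
"
```

```text
5.6667 [0.43984108 0.14762612 0.15404168] 0.051588731054134286 [-0.47245344 -0.61328189 -0.83146554]
```

View pics/w7.png

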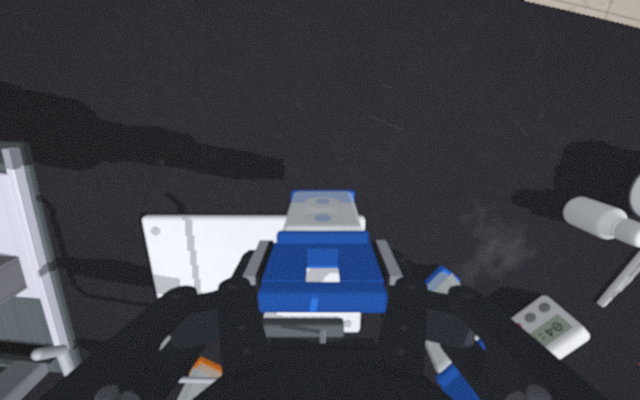

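View pics/s7a.png

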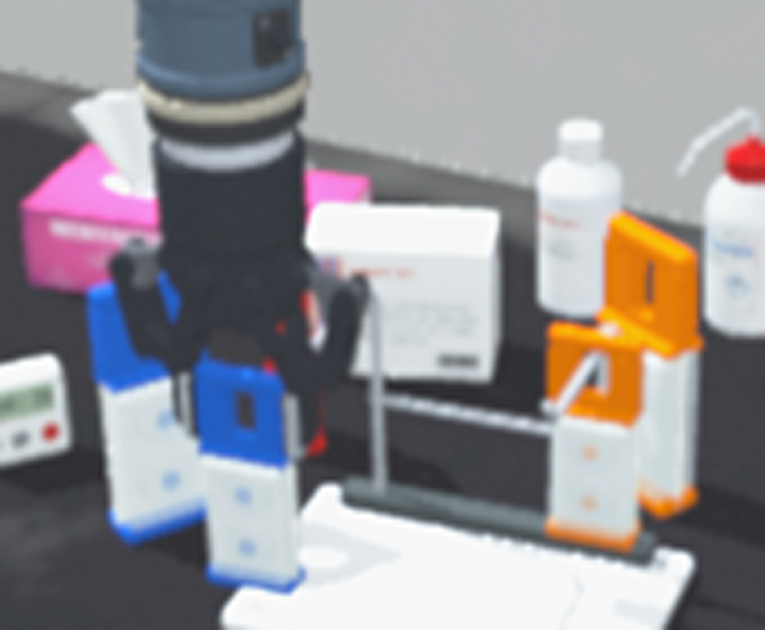

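Free of the peg. I raise it and carry it round to above the station.

arm_command(rows=[{"slide":[0,0,1.5],"turn":[0,0,0],"gripper":40},{"slide":[0,0,4],"turn":[0,0,0],"gripper":40},{"slide":[0,0,7],"turn":[0,0,0],"gripper":40},{"slide":[0,-1,10],"turn":[0,0,0],"gripper":40},{"slide":[0,-3,12.5],"turn":[0,0,-0.01],"gripper":40},{"slide":[0,-6,14],"turn":[0,0,-0.02],"gripper":40},{"slide":[0,-9,14],"turn":[0,0,-0.03],"gripper":40},{"slide":[0,-12,14],"turn":[0,0,-0.04],"gripper":40},{"slide":[0,-15,14],"turn":[0,0,-0.05],"gripper":40},{"slide":[0,-18,14],"turn":[0,0,-0.06],"gripper":40}])

```text
clock: 6.5
tcp_pos: [0.44, -0.034, 0.294]
orientation: [[-0.996, -0.09, 0.001], [-0.09, 0.996, -0.0], [-0.001, -0.0, -1.0]]
contact_force: [0.0, -0.4, -1.2]
grip_width: 0.0512
```

arm_command(rows=[{"slide":[0.5,-3,0],"turn":[0,0,0],"gripper":40},{"slide":[1.5,-6,0],"turn":[0,0,0],"gripper":40},{"slide":[2.5,-9,0],"turn":[0,0,0],"gripper":40},{"slide":[3.5,-12,0],"turn":[0,0,0],"gripper":40},{"slide":[5,-14.5,0],"turn":[0,0,0],"gripper":40},{"slide":[6.5,-16.5,0],"turn":[0,0,0],"gripper":40},{"slide":[8,-17.6,0],"turn":[0,0,0],"gripper":40},{"slide":[9.2,-17.6,0],"turn":[0,0,0],"gripper":40},{"slide":[9.2,-17.6,0],"turn":[0,0,0],"gripper":40},{"slide":[9.2,-17.6,0],"turn":[0,0,0],"gripper":40}])

```text
clock: 7.33
tcp_pos: [0.5319, -0.2088, 0.293]
orientation: [[-0.996, -0.09, -0.001], [-0.09, 0.996, 0.0], [0.001, 0.0, -1.0]]
contact_force: [0.0, 0.7, -0.7]
grip_width: 0.0515
```

```bash
python3 -c "
from h import *
c=cap('wrist','w8');s=sensors.state();print(s['clock'],s['tcp_pos'],s['orientation'].round(4),s['grip_width'],s['contact_force'])
"
```

```text
7.3833 [ 0.53140532 -0.2084538   0.29333347] [[-9.959e-01 -9.030e-02 -9.000e-04]
 [-9.030e-02  9.959e-01  2.000e-04]
 [ 8.000e-04  3.000e-04 -1.000e+00]] 0.051231622815483074 [ 0.04735771  0.06586813 -1.39900414]
```

View pics/w8.png

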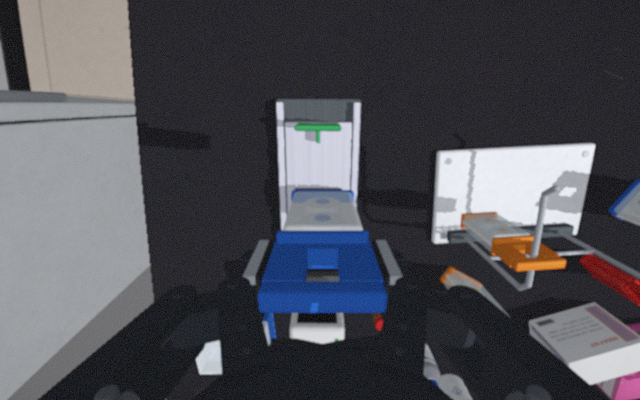

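```bash
python3 -c "
from h import *
crop('w8',260,85,380,245,3.7,'w8a')
"
```

```text
(no output)
```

View pics/w8a.png

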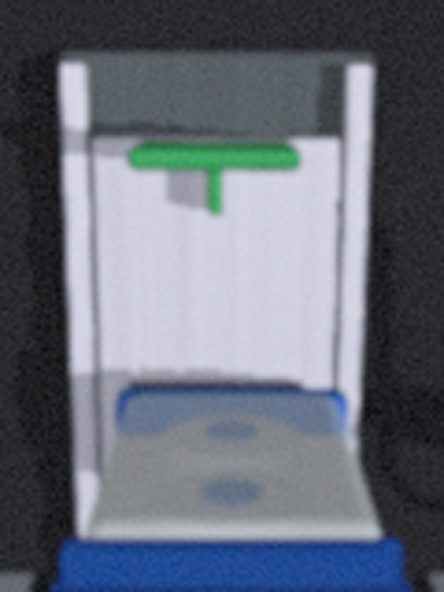

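```bash
python3 -c "
from h import *
c=load('w8');k=lambda p:(p[0]/3.7+260-.36,p[1]/3.7+85-.36)
for n,p,z in [('tabL',(127,146),.065),('tabR',(300,146),.065),('tabLi',(127,166),.065),('tabRi',(300,166),.065),('baseL',(58,55),.01),('baseR',(377,55),.01),('packbotL',(122,392),.0),('railL',(60,62),.02),('railR',(375,62),.02)]:
  print(n,atz(c,k(p),z).round(4))
# pack bottom front edge: width
for z in (.19,.2,.21,.22):
  a=atz(c,k((118,412)),z);b=atz(c,k((347,412)),z);print(z,a.round(4),b.round(4),np.linalg.norm(a-b))
L=atz(c,k((127,146)),.065);R=atz(c,k((300,146)),.065);m=(L+R)/2
for yaw in (4.9,5.2):
  y=np.radians(yaw);print('pocket',m+.114*np.array([np.cos(y),np.sin(y),0]))
"
```

```text
tabL [ 0.4805 -0.2488  0.065 ]
tabR [ 0.4753 -0.1909  0.065 ]
tabLi [ 0.4871 -0.2484  0.065 ]
tabRi [ 0.4819 -0.1902  0.065 ]
baseL [ 0.4527 -0.2819  0.01  ]
baseR [ 0.4419 -0.1618  0.01  ]
packbotL [ 0.5857 -0.2505  0.    ]
railL [ 0.4552 -0.2795  0.02  ]
railR [ 0.4448 -0.1635  0.02  ]
0.19 [ 0.5349 -0.236   0.19  ] [ 0.53   -0.1813  0.19  ] 0.054901308510899874
0.2 [ 0.5318 -0.2352  0.2   ] [ 0.527  -0.1827  0.2   ] 0.05267173626186564
0.21 [ 0.5286 -0.2344  0.21  ] [ 0.5241 -0.1841  0.21  ] 0.050442164012831435
0.22 [ 0.5255 -0.2335  0.22  ] [ 0.5212 -0.1855  0.22  ] 0.04821259176379719
pocket [ 0.59148468 -0.21012978  0.065     ]
pocket [ 0.59143214 -0.2095352   0.065     ]
```

```bash
python3 -c "
from h import *
crop('w8',235,175,410,320,4.5,'w8b')
"
```

View pics/w8b.png

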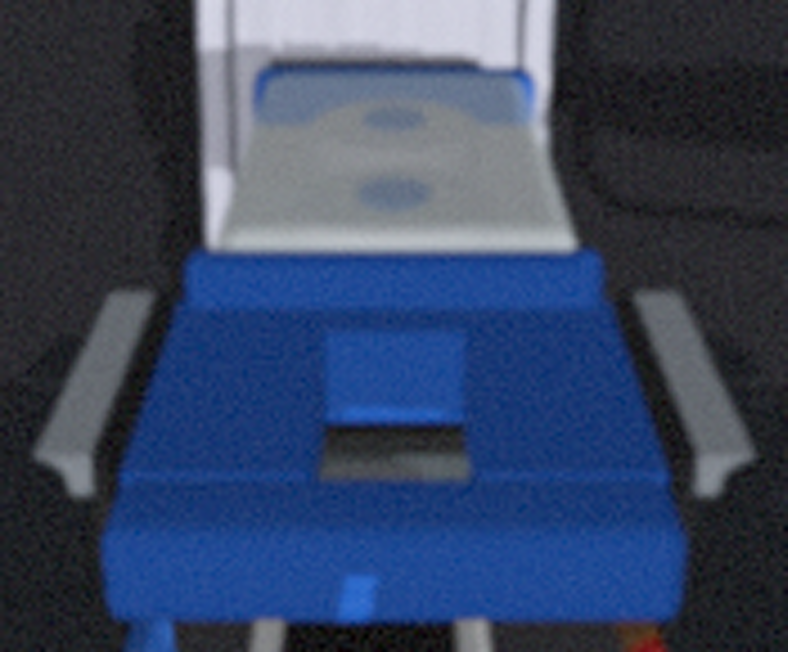

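```bash
cat > pk.py <<'E'
from h import *
from scipy.optimize import least_squares
from scipy.spatial.transform import Rotation as Ro
def packfit(c,obs,x0):
    f=lambda p:(proj(c,[p[:3]+Ro.from_euler('ZYX',[p[3],p[4],p[5]]).apply(X) for X,_ in obs])-np.array([u for _,u in obs])).ravel()
    r=least_squares(f,x0);print(r.x[:3].round(4),np.degrees(r.x[3:]).round(2));print(r.fun.reshape(-1,2).round(1).tolist());return r.x
if __name__=='__main__':
    c=load('w8');k=lambda p:(p[0]/4.5+235-.39,p[1]/4.5+175-.39)
    obs=[((-.005,-.026,.130),k((103,528))),((-.005,.026,.130),k((687,528))),((.005,-.026,.130),k((108,620))),((.005,.026,.130),k((683,618))),
     ((-.012,-.025,0),k((255,73))),((-.012,.025,0),k((532,71)))]
    packfit(c,obs,[.53,-.208,.21,.09,0,0])
E
python3 pk.py
```

```text
[ 0.5345 -0.2088  0.2074] [ 5.26 -1.   -0.06]
[[-0.2, -0.2], [0.3, -0.6], [0.3, 0.4], [-0.4, 0.5], [0.3, -0.2], [-0.3, 0.1]]
```

arm_command(rows=[{"slide":[1.5,0,0],"turn":[0,0,0],"gripper":40},{"slide":[3.5,0,0],"turn":[0,0,0],"gripper":40},{"slide":[5,0,0],"turn":[0,0,0],"gripper":40},{"slide":[5.6,0,-1],"turn":[0,0,0],"gripper":40},{"slide":[5.6,0,-3],"turn":[0,0,0],"gripper":40},{"slide":[5.6,0,-5.5],"turn":[0,0,0],"gripper":40},{"slide":[5.6,0,-8],"turn":[0,0,0],"gripper":40},{"slide":[5.6,0,-10.5],"turn":[0,0,0],"gripper":40},{"slide":[5.6,0,-12.2],"turn":[0,0,0],"gripper":40},{"slide":[5.6,0,-12.8],"turn":[0,0,0],"gripper":40}])

```text
clock: 8.22
tcp_pos: [0.585, -0.2075, 0.1626]
orientation: [[-0.996, -0.09, -0.004], [-0.09, 0.996, 0.001], [0.004, 0.002, -1.0]]
contact_force: [-0.3, -0.1, -0.9]
grip_width: 0.0512
```

arm_command(rows=[{"slide":[0,0,0],"turn":[0,0,0],"gripper":40},{"slide":[0,0,0],"turn":[0,0,0],"gripper":40}])

```text
clock: 8.38
tcp_pos: [0.5873, -0.2084, 0.1665]
orientation: [[-0.996, -0.09, 0.0], [-0.09, 0.996, -0.0], [-0.0, -0.0, -1.0]]
contact_force: [1.0, -0.7, -0.5]
grip_width: 0.0515
```

```bash
python3 -c "
from h import *
c=cap('wrist','w9');cap('scene','s9');cap('top','top9');s=sensors.state();print(s['clock'],s['tcp_pos'],s['orientation'].round(4),s['contact_force'])
crop('w9',230,80,420,330,2.4,'w9a');crop('s9',360,120,510,310,3.1,'s9a');crop('top9',350,140,480,270,4,'t9a')
"
```

```text
8.5333 [ 0.58810974 -0.20875103  0.16729601] [[-9.959e-01 -9.010e-02  2.200e-03]
 [-9.010e-02  9.959e-01 -9.000e-04]
 [-2.100e-03 -1.100e-03 -1.000e+00]] [-1.00260663  0.30436223 -0.1313913 ]
```

View pics/w9a.png

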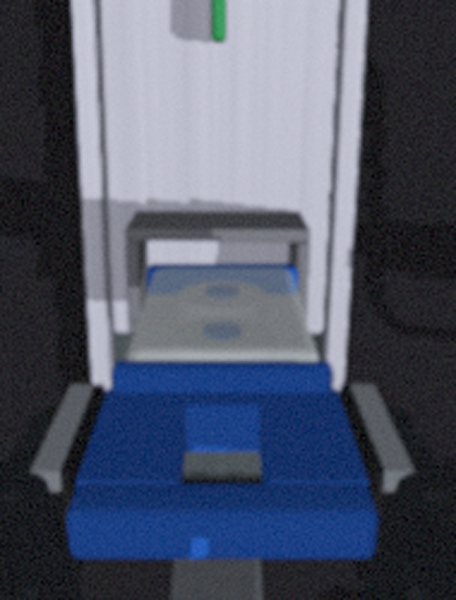

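View pics/s9a.png

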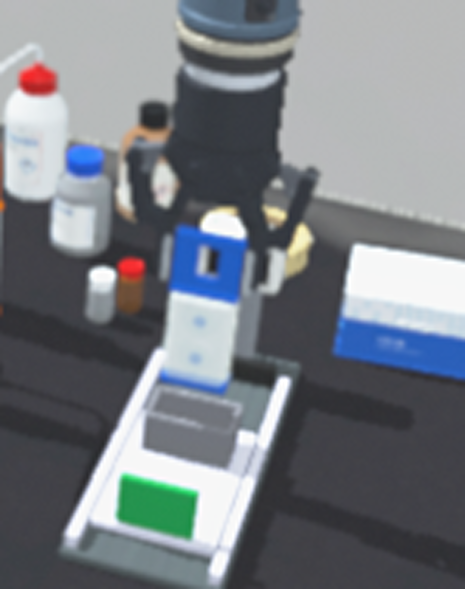

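View pics/t9a.png

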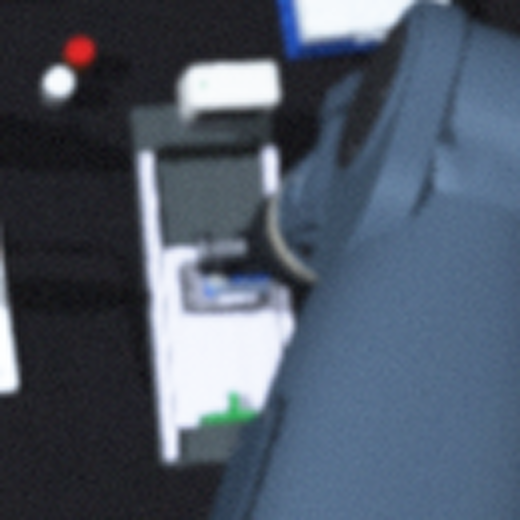

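```bash
python3 -c "
from h import *
crop('w9',270,155,370,240,7.5,'w9b')
"
```

```text
(no output)
```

View pics/w9b.png

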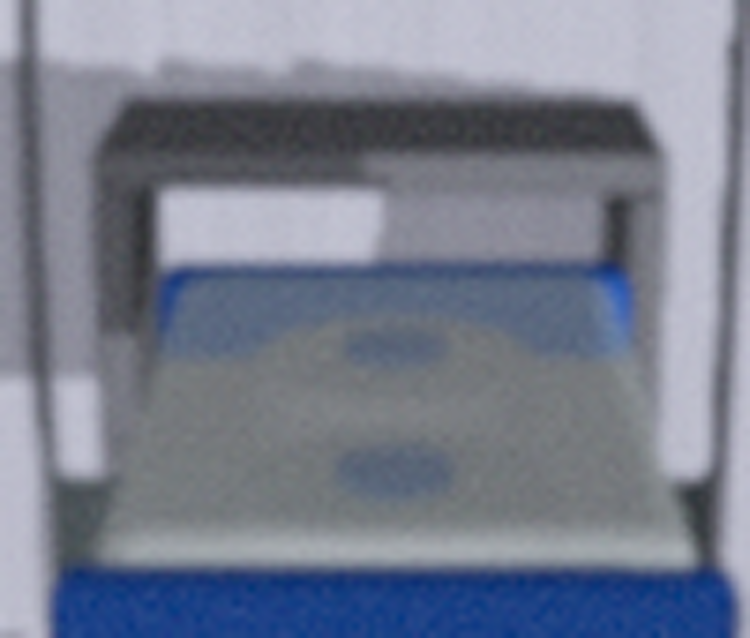

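```bash
python3 -c "
from h import *
from fit import fit
from pk import packfit
c=load('w9');k=lambda p:(p[0]/7.5+270-.43,p[1]/7.5+155-.43)
ka=lambda p:(p[0]/2.4+230-.29,p[1]/2.4+80-.29)
x=fit([(c,(-.021,-.035,.055),k((97,152))),(c,(-.021,.035,.055),k((662,150))),(c,(-.016,-.030,.055),k((130,187))),(c,(-.016,.030,.055),k((624,187))),
 (c,(-.021,-.035,.02),k((127,98))),(c,(-.021,.035,.02),k((638,98)))],[.59,-.209,.09])
packfit(c,[((-.005,-.026,.130),ka((66,510))),((-.005,.026,.130),ka((378,510))),((.005,-.026,.130),ka((70,559))),((.005,.026,.130),ka((375,557))),
     ((-.012,-.025,0),k((158,264))),((-.012,.025,0),k((632,264)))],[.59,-.208,.08,.09,0,0])
"
```

```text
xy [ 0.5918 -0.2102] yaw 5.26
[[-1.4, -0.1], [1.2, 0.1], [-0.1, 0.7], [0.5, 0.6], [-0.8, -0.6], [0.2, -0.7]]
[ 0.5893 -0.2084  0.0809] [ 5.37 -0.69 -0.01]
[[-0.1, -0.2], [0.2, -0.6], [0.0, 0.3], [-0.2, 0.7], [1.1, 0.0], [-1.1, -0.2]]
```

The wrist view puts the pocket at (0.5918, -0.2102) and the pack at (0.5893, -0.2084). I shift by the difference and start lowering.

arm_command(rows=[{"slide":[0.25,-0.18,0],"turn":[0,0,0],"gripper":40},{"slide":[0.25,-0.18,-0.6],"turn":[0,0,0],"gripper":40},{"slide":[0.25,-0.18,-1.2],"turn":[0,0,0],"gripper":40},{"slide":[0.25,-0.18,-1.8],"turn":[0,0,0],"gripper":40},{"slide":[0.25,-0.18,-2.2],"turn":[0,0,0],"gripper":40},{"slide":[0.25,-0.18,-2.2],"turn":[0,0,0],"gripper":40},{"slide":[0.25,-0.18,-2.2],"turn":[0,0,0],"gripper":40}])

```text
clock: 9.12
tcp_pos: [0.5897, -0.2102, 0.1432]
orientation: [[-0.996, -0.09, -0.001], [-0.09, 0.996, 0.0], [0.001, 0.0, -1.0]]
contact_force: [0.2, 0.0, -0.5]
grip_width: 0.0516
```

```bash
python3 -c "
from h import *
c=cap('wrist','w10');s=sensors.state();print(s['clock'],s['tcp_pos'],s['contact_force'])
crop('w10',270,135,370,240,6,'w10b')
"
```

```text
9.1667 [ 0.58997452 -0.21027317  0.14364356] [-0.90748419  0.28437709 -2.17361073]
```

View pics/w10b.png

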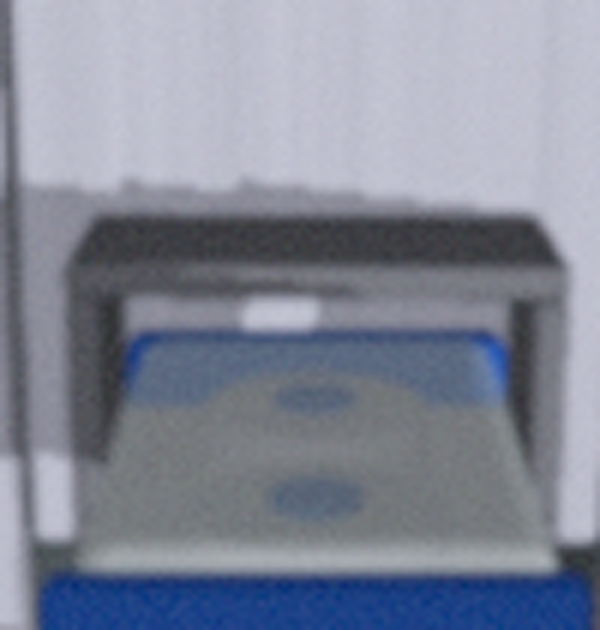

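```bash
python3 -c "
from h import *
c=load('w10');k=lambda p:(p[0]/6+270-.42,p[1]/6+135-.42)
for p,z in [((318,297),.055),((318,266),.055),((66,268),.055),((568,268),.055),((318,332),.0575),((128,340),.0575),((507,340),.0575)]: print(atz(c,k(p),z).round(4))
"
```

```text
[ 0.5756 -0.2114  0.055 ]
[ 0.5712 -0.2118  0.055 ]
[ 0.5746 -0.246   0.055 ]
[ 0.5684 -0.1777  0.055 ]
[ 0.5798 -0.211   0.0575]
[ 0.5833 -0.2368  0.0575]
[ 0.5786 -0.1851  0.0575]
```

It is centred: the front gap is 4.2 mm against an ideal 4, and y is within 1 mm. I lower it into the pocket.

arm_command(rows=[{"slide":[0,-0.05,-0.5],"turn":[0,0,0],"gripper":40},{"slide":[0,-0.05,-1.0],"turn":[0,0,0],"gripper":40},{"slide":[0,-0.05,-1.5],"turn":[0,0,0],"gripper":40},{"slide":[0,-0.05,-2.0],"turn":[0,0,0],"gripper":40},{"slide":[0,-0.05,-2.5],"turn":[0,0,0],"gripper":40},{"slide":[0,-0.05,-3.0],"turn":[0,0,0],"gripper":40},{"slide":[0,-0.05,-3.2],"turn":[0,0,0],"gripper":40},{"slide":[0,-0.05,-3.2],"turn":[0,0,0],"gripper":40},{"slide":[0,-0.05,-3.2],"turn":[0,0,0],"gripper":40}])

```text
clock: 9.92
tcp_pos: [0.59, -0.2108, 0.1117]
orientation: [[-0.996, -0.09, -0.0], [-0.09, 0.996, -0.0], [0.0, 0.0, -1.0]]
contact_force: [-0.1, -0.3, -1.3]
grip_width: 0.0516
```

arm_command(rows=[{"slide":[0,0,-0.1],"turn":[0,0,0],"gripper":40},{"slide":[0,0,-0.2],"turn":[0,0,0],"gripper":40},{"slide":[0,0,-0.2],"turn":[0,0,0],"gripper":40},{"slide":[0,0,-0.2],"turn":[0,0,0],"gripper":40}])

```text
clock: 10.25
tcp_pos: [0.5901, -0.2108, 0.1099]
orientation: [[-0.996, -0.09, 0.0], [-0.09, 0.996, -0.0], [-0.0, -0.0, -1.0]]
contact_force: [-0.3, -0.1, -1.7]
grip_width: 0.0516
```

arm_command(rows=[{"slide":[0,0,-0.1],"turn":[0,0,0],"gripper":40},{"slide":[0,0,-0.2],"turn":[0,0,0],"gripper":40},{"slide":[0,0,-0.2],"turn":[0,0,0],"gripper":40},{"slide":[0,0,-0.2],"turn":[0,0,0],"gripper":40}])

```text
clock: 10.58
tcp_pos: [0.5899, -0.2108, 0.1077]
orientation: [[-0.996, -0.09, -0.0], [-0.09, 0.996, -0.0], [0.0, -0.0, -1.0]]
contact_force: [0.5, 0.1, -1.2]
grip_width: 0.0516
```

arm_command(rows=[{"slide":[0,0,-0.1],"turn":[0,0,0],"gripper":40},{"slide":[0,0,-0.1],"turn":[0,0,0],"gripper":40},{"slide":[0,0,-0.1],"turn":[0,0,0],"gripper":40}])

```text
clock: 10.83
tcp_pos: [0.59, -0.2108, 0.1067]
orientation: [[-0.996, -0.09, -0.0], [-0.09, 0.996, -0.0], [0.0, -0.0, -1.0]]
contact_force: [-0.3, 0.3, -0.8]
grip_width: 0.0513
```

arm_command(rows=[{"slide":[0,0,-0.1],"turn":[0,0,0],"gripper":40},{"slide":[0,0,-0.1],"turn":[0,0,0],"gripper":40},{"slide":[0,0,-0.1],"turn":[0,0,0],"gripper":40}])

```text
clock: 11.08
tcp_pos: [0.59, -0.2108, 0.1057]
orientation: [[-0.996, -0.09, -0.0], [-0.09, 0.996, -0.0], [0.0, -0.0, -1.0]]
contact_force: [-0.5, -0.5, -1.0]
grip_width: 0.0515
```

```bash
python3 -c "
from h import *
c=cap('wrist','w11');cap('scene','s11');s=sensors.state();print(s['clock'],s['tcp_pos'],s['contact_force'])
crop('w11',220,80,420,330,2.4,'w11b');crop('s11',360,120,510,310,3.1,'s11a')
"
```

```text
11.1833 [ 0.59000383 -0.21078552  0.1057592 ] [-0.32471988 -0.18444614 -1.41878309]
```

View pics/w11b.png

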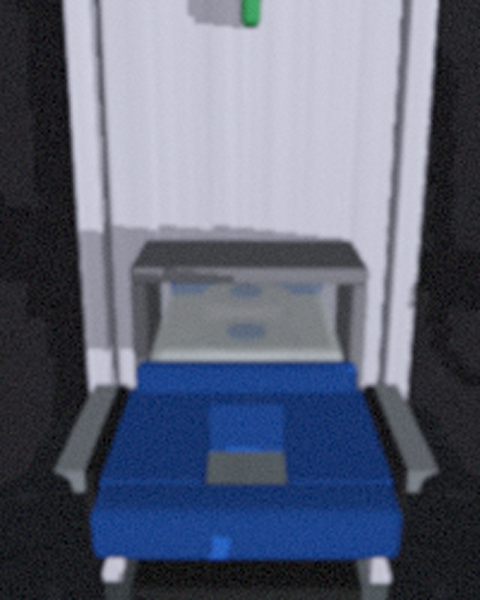

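View pics/s11a.png

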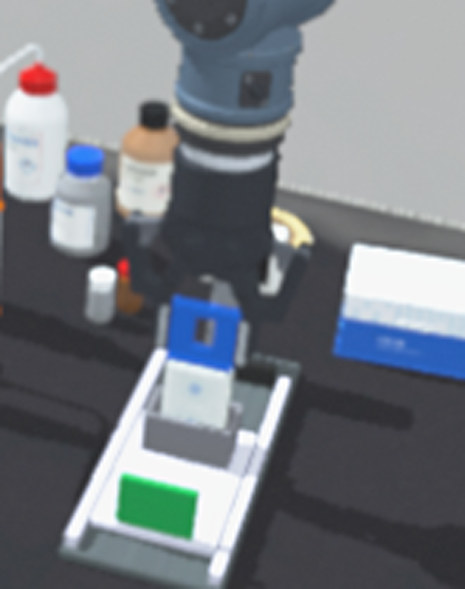

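Still hanging in the grip with no contact yet, so I keep lowering in 1 mm steps.

arm_command(rows=[{"slide":[0,0,-0.1],"turn":[0,0,0],"gripper":40},{"slide":[0,0,-0.1],"turn":[0,0,0],"gripper":40},{"slide":[0,0,-0.1],"turn":[0,0,0],"gripper":40}])

```text
clock: 11.43
tcp_pos: [0.59, -0.2108, 0.1047]
orientation: [[-0.996, -0.09, -0.0], [-0.09, 0.996, -0.0], [0.0, -0.0, -1.0]]
contact_force: [-0.1, 0.1, -2.0]
grip_width: 0.0516
```

arm_command(rows=[{"slide":[0,0,-0.1],"turn":[0,0,0],"gripper":40},{"slide":[0,0,-0.1],"turn":[0,0,0],"gripper":40},{"slide":[0,0,-0.1],"turn":[0,0,0],"gripper":40}])

```text
clock: 11.68
tcp_pos: [0.59, -0.2108, 0.1037]
orientation: [[-0.996, -0.09, -0.0], [-0.09, 0.996, -0.0], [0.0, -0.0, -1.0]]
contact_force: [0.1, 0.3, -0.6]
grip_width: 0.0515
```

arm_command(rows=[{"slide":[0,0,-0.1],"turn":[0,0,0],"gripper":40},{"slide":[0,0,-0.1],"turn":[0,0,0],"gripper":40},{"slide":[0,0,-0.1],"turn":[0,0,0],"gripper":40}])

```text
clock: 11.93
tcp_pos: [0.5904, -0.2108, 0.1036]
orientation: [[-0.996, -0.09, 0.001], [-0.09, 0.996, -0.0], [-0.001, -0.0, -1.0]]
contact_force: [-0.3, 1.0, 4.0]
grip_width: 0.0516
```

```bash
python3 -c "
from h import *
s=sensors.state();print(s['clock'],s['tcp_pos'],s['contact_force'])"
```

```text
11.9333 [ 0.59040359 -0.21080933  0.10359673] [-0.31803635  1.03901467  4.03796035]
```

Contact with the floor at about 5 N. I release gently.

arm_command(rows=[{"slide":[0,0,0],"turn":[0,0,0],"gripper":58},{"slide":[0,0,0],"turn":[0,0,0],"gripper":64},{"slide":[0,0,0],"turn":[0,0,0],"gripper":72},{"slide":[0,0,0],"turn":[0,0,0],"gripper":82},{"slide":[0,0,0],"turn":[0,0,0],"gripper":92},{"slide":[0,0,0],"turn":[0,0,0],"gripper":100},{"slide":[0,0,0],"turn":[0,0,0],"gripper":100},{"slide":[0,0,0],"turn":[0,0,0],"gripper":100}], newtons=20)

```text
clock: 12.6
tcp_pos: [0.59, -0.2108, 0.1027]
orientation: [[-0.996, -0.09, -0.0], [-0.09, 0.996, -0.0], [0.0, -0.0, -1.0]]
contact_force: [-0.2, -0.1, 0.1]
grip_width: 0.0859
```

```bash
python3 -c "
from h import *
c=cap('wrist','w12');cap('scene','s12');s=sensors.state();print(s['clock'],s['tcp_pos'],s['contact_force'],s['grip_width'])
crop('w12',220,80,420,330,2.4,'w12b')
"
```

```text
12.7 [ 0.58999024 -0.21077816  0.10274077] [-0.386152    0.20601144 -1.25976581] 0.08493771495187899
```

View pics/w12b.png

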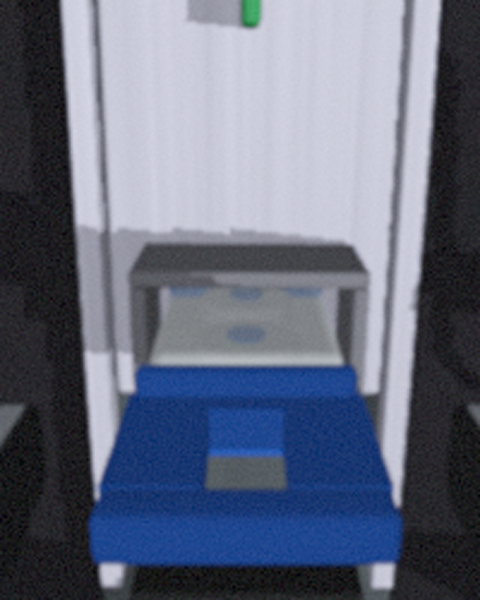

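Released and standing upright. I withdraw straight up, then go back past the tab with the fingers shut.

arm_command(rows=[{"slide":[0,0,1],"turn":[0,0,0],"gripper":100},{"slide":[0,0,3],"turn":[0,0,0],"gripper":100},{"slide":[0,0,6],"turn":[0,0,0],"gripper":100},{"slide":[0,0,9],"turn":[0,0,0],"gripper":100},{"slide":[0,0,11],"turn":[0,0,0],"gripper":100},{"slide":[-3,-0.3,11],"turn":[0,0,0],"gripper":100},{"slide":[-6,-0.5,11],"turn":[0,0,0],"gripper":60},{"slide":[-9,-0.8,11],"turn":[0,0,0],"gripper":30},{"slide":[-12,-1.0,11],"turn":[0,0,0],"gripper":0},{"slide":[-15,-1.3,11],"turn":[0,0,0],"gripper":0}])

```text
clock: 13.53
tcp_pos: [0.4387, -0.2237, 0.2136]
orientation: [[-0.996, -0.09, 0.001], [-0.09, 0.996, -0.001], [-0.001, -0.001, -1.0]]
contact_force: [-0.7, -1.4, -0.4]
grip_width: 0.0384
```

arm_command(rows=[{"slide":[-1.5,0,0],"turn":[0,0,0],"gripper":0},{"slide":[-1.5,0,0],"turn":[0,0,0],"gripper":0},{"slide":[-1.5,0,0],"turn":[0,0,0],"gripper":0}])

```text
clock: 13.78
tcp_pos: [0.425, -0.2241, 0.214]
orientation: [[-0.996, -0.089, 0.002], [-0.089, 0.996, -0.001], [-0.002, -0.001, -1.0]]
contact_force: [0.7, -0.4, 0.2]
grip_width: 0.0007
```

```bash
python3 -c "
from h import *
c=cap('wrist','w13');cap('scene','s13');s=sensors.state();print(s['clock'],s['tcp_pos'],s['contact_force'],s['grip_width'])
crop('s13',360,120,510,310,3.1,'s13a')
"
```

```text
13.8833 [ 0.42611135 -0.2240512   0.21335566] [ 0.793082   -0.01998513  0.14475086] 0.00012716442624315265
```

View pics/w13.png

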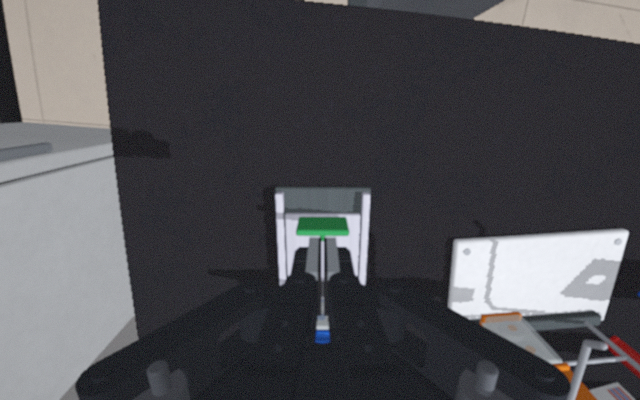

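View pics/s13a.png

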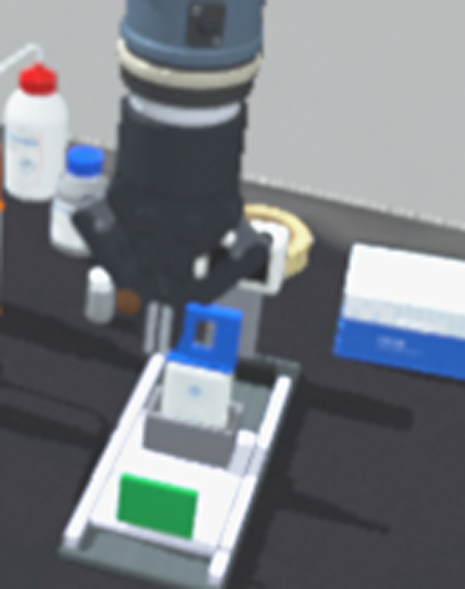

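arm_command(rows=[{"slide":[0,0,-2.5],"turn":[0,0,0],"gripper":0},{"slide":[0,0,-5],"turn":[0,0,0],"gripper":0},{"slide":[0,0,-7.5],"turn":[0,0,0],"gripper":0},{"slide":[0,0,-10],"turn":[0,0,0],"gripper":0},{"slide":[0,0,-12.5],"turn":[0,0,0],"gripper":0},{"slide":[0,0,-15],"turn":[0,0,0],"gripper":0},{"slide":[0,0,-16.5],"turn":[0,0,0],"gripper":0},{"slide":[0,0,-17.3],"turn":[0,0,0],"gripper":0},{"slide":[0,0,-17.3],"turn":[0,0,0],"gripper":0},{"slide":[0,0,-17.3],"turn":[0,0,0],"gripper":0}])

```text
clock: 14.72
tcp_pos: [0.4257, -0.2238, 0.0398]
orientation: [[-0.996, -0.091, -0.0], [-0.091, 0.996, 0.0], [0.0, 0.0, -1.0]]
contact_force: [-0.2, -0.4, -0.5]
grip_width: 0.0004
```

```bash
python3 -c "
from h import *
c=cap('wrist','w14');cap('scene','s14');s=sensors.state();print(s['clock'],s['tcp_pos'],s['contact_force'],s['grip_width'])
crop('s14',360,120,510,310,3.1,'s14a')
"
```

```text
14.8167 [ 0.42608277 -0.22417587  0.0407237 ] [-0.05899857 -0.65588982  0.8013049 ] 3.294483826659653e-05
```

View pics/w14.png

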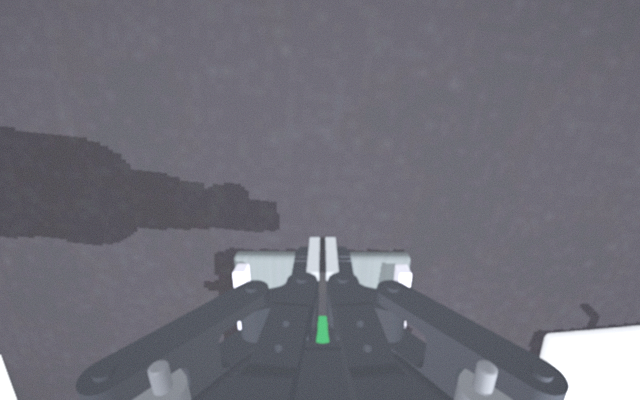

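View pics/s14a.png

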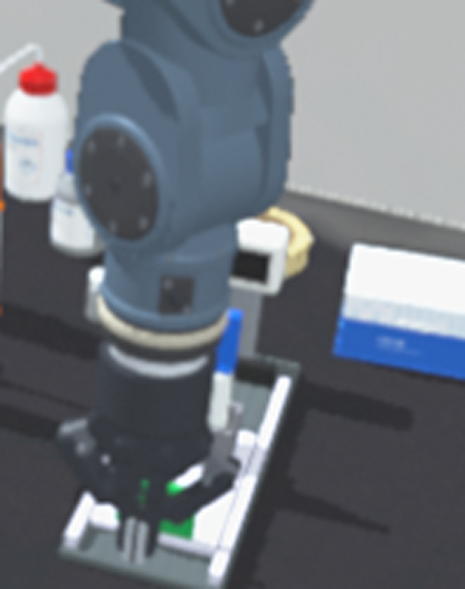

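arm_command(rows=[{"slide":[1,0.09,0],"turn":[0,0,0],"gripper":0},{"slide":[2,0.18,0],"turn":[0,0,0],"gripper":0},{"slide":[3,0.27,0],"turn":[0,0,0],"gripper":0},{"slide":[3.4,0.31,0],"turn":[0,0,0],"gripper":0},{"slide":[3.8,0.34,0],"turn":[0,0,0],"gripper":0},{"slide":[4.2,0.38,0],"turn":[0,0,0],"gripper":0},{"slide":[4.6,0.41,0],"turn":[0,0,0],"gripper":0},{"slide":[5,0.45,0],"turn":[0,0,0],"gripper":0},{"slide":[5.4,0.49,0],"turn":[0,0,0],"gripper":0},{"slide":[5.8,0.52,0],"turn":[0,0,0],"gripper":0}])

```text
clock: 15.65
tcp_pos: [0.483, -0.2185, 0.0397]
orientation: [[-0.996, -0.09, -0.001], [-0.09, 0.996, 0.0], [0.001, 0.0, -1.0]]
contact_force: [-2.5, -0.3, 0.0]
grip_width: 0.0002
```

arm_command(rows=[{"slide":[0.5,0.05,0],"turn":[0,0,0],"gripper":0},{"slide":[1,0.09,0],"turn":[0,0,0],"gripper":0},{"slide":[1.5,0.13,0],"turn":[0,0,0],"gripper":0},{"slide":[2,0.18,0],"turn":[0,0,0],"gripper":0},{"slide":[2.5,0.22,0],"turn":[0,0,0],"gripper":0},{"slide":[3,0.27,0],"turn":[0,0,0],"gripper":0},{"slide":[3.4,0.31,0],"turn":[0,0,0],"gripper":0},{"slide":[3.8,0.34,0],"turn":[0,0,0],"gripper":0},{"slide":[4.2,0.38,0],"turn":[0,0,0],"gripper":0}])

```text
clock: 16.4
tcp_pos: [0.5254, -0.2148, 0.0397]
orientation: [[-0.996, -0.09, -0.0], [-0.09, 0.996, -0.0], [0.0, -0.0, -1.0]]
contact_force: [-1.7, -1.1, -1.3]
grip_width: 0.0001
```

```bash
python3 -c "
from h import *
c=cap('scene','s15');cap('top','top15');s=sensors.state();print(s['clock'],s['tcp_pos'],s['contact_force'],s['grip_width'])
crop('s15',360,120,510,310,3.1,'s15a');crop('top15',350,140,480,270,4,'t15a')
"
```

```text
16.5 [ 0.52599065 -0.2147379   0.03984621] [ 0.05970881  0.75305701 -0.05536851] 0.00022495500237420981
```

View pics/s15a.png

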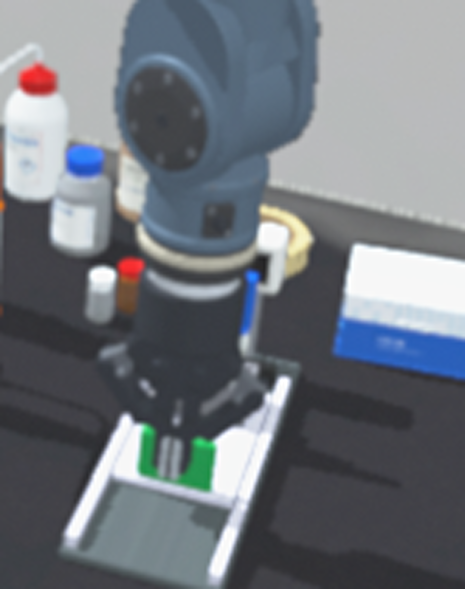

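View pics/t15a.png

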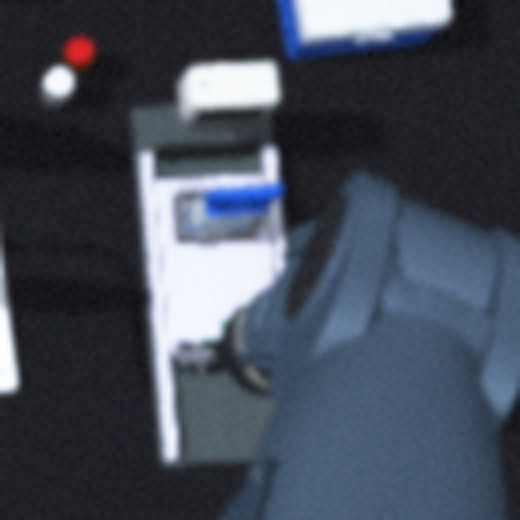

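arm_command(rows=[{"slide":[0.4,0.04,0],"turn":[0,0,0],"gripper":0},{"slide":[0.8,0.07,0],"turn":[0,0,0],"gripper":0},{"slide":[1.2,0.11,0],"turn":[0,0,0],"gripper":0},{"slide":[1.5,0.13,0],"turn":[0,0,0],"gripper":0},{"slide":[1.8,0.16,0],"turn":[0,0,0],"gripper":0},{"slide":[2.0,0.18,0],"turn":[0,0,0],"gripper":0}])

```text
clock: 17.0
tcp_pos: [0.5445, -0.213, 0.0398]
orientation: [[-0.996, -0.09, -0.002], [-0.09, 0.996, -0.0], [0.002, -0.0, -1.0]]
contact_force: [-9.8, -2.8, 7.8]
grip_width: -0.0002
```

arm_command(rows=[{"slide":[0.2,0.02,0],"turn":[0,0,0],"gripper":0},{"slide":[0.4,0.04,0],"turn":[0,0,0],"gripper":0},{"slide":[0.4,0.04,0],"turn":[0,0,0],"gripper":0}])

```text
clock: 17.25
tcp_pos: [0.5445, -0.213, 0.0397]
orientation: [[-0.996, -0.089, -0.008], [-0.089, 0.996, -0.001], [0.008, -0.001, -1.0]]
contact_force: [-20.2, -3.7, 14.6]
grip_width: 0.0006
```

The push met firm resistance at 20 N. I back off and check that it is the stop.

arm_command(rows=[{"slide":[-0.5,-0.04,0],"turn":[0,0,0],"gripper":0},{"slide":[-1.5,-0.13,0],"turn":[0,0,0],"gripper":0},{"slide":[-3,-0.27,0],"turn":[0,0,0],"gripper":0},{"slide":[-5,-0.45,0],"turn":[0,0,0],"gripper":0},{"slide":[-8,-0.7,0],"turn":[0,0,0],"gripper":0},{"slide":[-11,-1,1],"turn":[0,0,0],"gripper":0},{"slide":[-12,-1,4],"turn":[0,0,0],"gripper":0},{"slide":[-12,-1,8],"turn":[0,0,0],"gripper":0},{"slide":[-12,-1,12],"turn":[0,0,0],"gripper":0},{"slide":[-12,1,15],"turn":[0,0,0],"gripper":0}])

```text
clock: 18.08
tcp_pos: [0.4297, -0.2046, 0.193]
orientation: [[-0.996, -0.088, 0.004], [-0.088, 0.996, -0.002], [-0.004, -0.003, -1.0]]
contact_force: [1.4, -0.8, -0.6]
grip_width: 0.0001
```

arm_command(rows=[{"slide":[0,3,2],"turn":[0,0,0],"gripper":0},{"slide":[0,6,4],"turn":[0,0,0],"gripper":0},{"slide":[0,9,5],"turn":[0,0,0],"gripper":0},{"slide":[0,12,5],"turn":[0,0,0],"gripper":0},{"slide":[0,15,5],"turn":[0,0,0],"gripper":0},{"slide":[0,15,5],"turn":[0,0,0],"gripper":0}])

```text
clock: 18.58
tcp_pos: [0.4288, -0.0488, 0.2403]
orientation: [[-0.996, -0.094, 0.002], [-0.094, 0.996, 0.002], [-0.002, 0.001, -1.0]]
contact_force: [0.1, -0.2, 0.6]
grip_width: 0.0001
```

```bash
python3 -c "
from h import *
c=cap('scene','s16');cap('top','top16');cap('wrist','w16');s=sensors.state();print(s['clock'],s['tcp_pos'],s['contact_force'],s['grip_width'])
crop('s16',370,130,510,310,3.3,'s16a');crop('top16',350,140,480,270,4,'t16a');crop('top0',350,140,480,270,4,'t0a')
"
```

```text
18.7333 [ 0.42907468 -0.05245586  0.23987952] [-0.33938331  0.07868651  0.24843951] -9.47571306505705e-05
```

View pics/s16a.png

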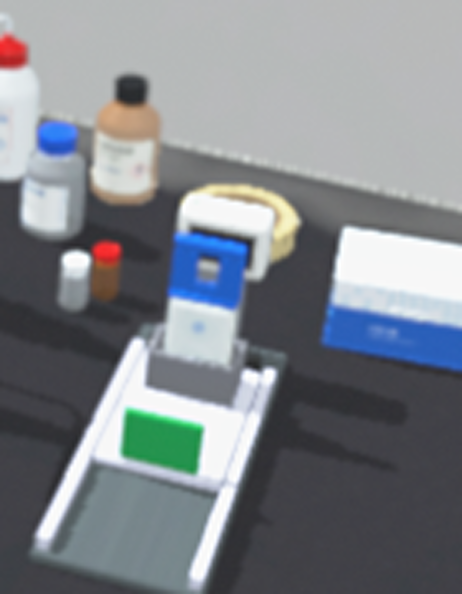

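View pics/t16a.png

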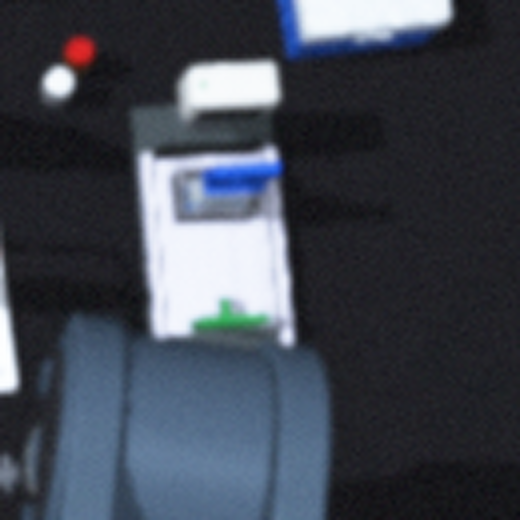

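View pics/w16.png

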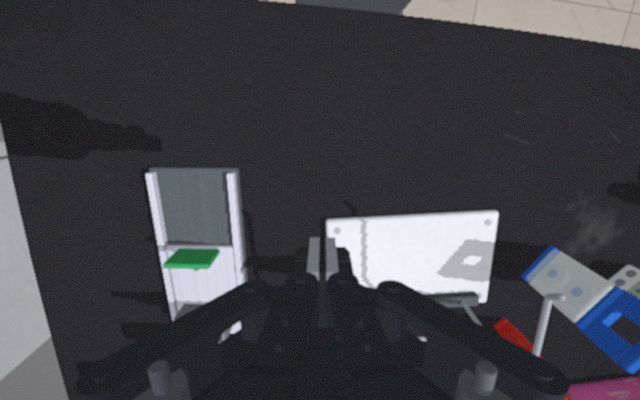

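```bash
python3 -c "
from h import *
crop('w16',130,155,260,345,3.1,'w16a');crop('s16',205,130,385,270,4.4,'s16b')
"
```

```text
(no output)
```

View pics/w16a.png

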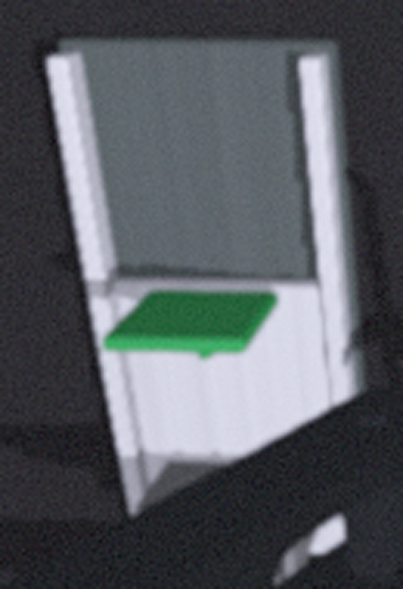

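View pics/s16b.png

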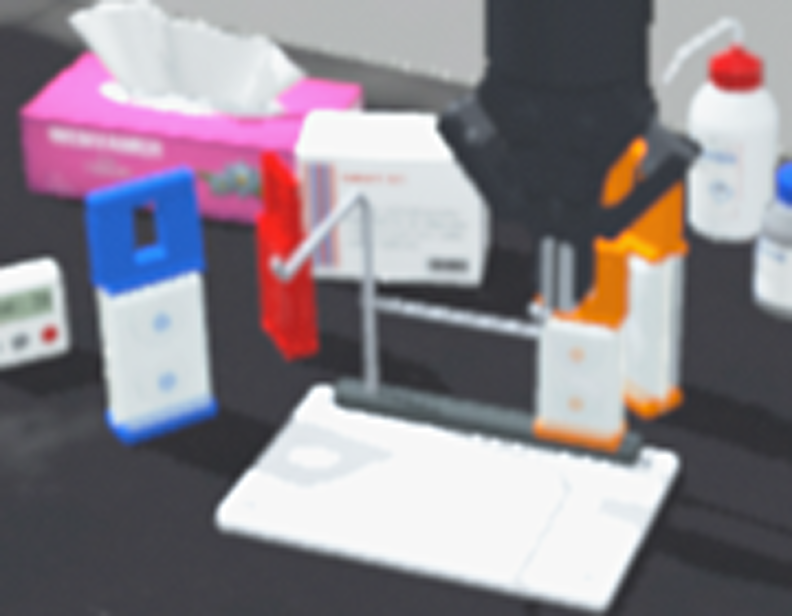

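```bash
python3 -c "
from h import *
c=load('w16');k=lambda p:(p[0]/3.1+130-.34,p[1]/3.1+155-.34)
a=atz(c,k((106,338)),.065);b=atz(c,k((243,341)),.065);m=(a+b)/2
d=atz(c,k((45,42)),.01);e=atz(c,k((337,40)),.01);n=(d+e)/2
u=np.array([.996,.09,0]);print(a,b,m,d,e,n,(m-n)@u, np.linalg.norm(a-b),np.linalg.norm(d-e))
"
```

```text
[ 0.55881902 -0.23923797  0.065     ] [ 0.5544725  -0.18333721  0.065     ] [ 0.55664576 -0.21128759  0.065     ] [ 0.45239875 -0.28648557  0.01      ] [ 0.44027697 -0.16112864  0.01      ] [ 0.44633786 -0.22380711  0.01      ] 0.1109934164828393 0.05606947630461287 0.12594164783777487
```

The tab has moved 79 mm in from its measured start. At 20 N it gained nothing more over a further 4 mm of commanded push, so it is against the stop. The blue pack stands upright in the pocket, and the orange pack and bystanders are unmoved. I hand in.

```bash
python3 -c "
from h import *
s=sensors.state();print(s['clock'],s['joint_vel'].round(2));print(order.close_job())"
```

```text
18.7333 [-1.57  0.47  0.21  0.18 -0.16  0.  ]
the job is handed in; nothing more can be done
None
```

I took the blue pack off the left peg, stood it in the carriage pocket, let go, and pushed the carriage in to its stop. I handed in at 18.7 s.

- **Removal:** I raised the pack about 16–17 mm. It then passed over the upturned tip with only noise-level forces and no sign of catching.
- **Placing:** I centred it over the pocket to within about 1 mm. I lowered it in 1 mm steps until about 5 N of contact, then opened the gripper.
- **Push:** The carriage stopped firmly at about 20 N. A further 4 mm of commanded push moved the fingers no further.

**Last checks:**
- The pack was upright in the pocket, and the orange pack was hanging on its peg.
- I saw nothing else moved; the dropper bottle was not in the last close-ups.
- The gripper was clear of everything.

**Disagreements:**
- The scene and top cameras put the pocket about 5 mm nearer the robot in x than the wrist camera did. I followed the wrist camera, and the pack went in cleanly.
- The measured tab travel was about 79 mm, good to about 3 mm. That matches a full 90 mm only if the carriage started about 11 mm in, which is within the stated 0–15 mm. My evidence for the stop is mainly the blocked push.
- During that last push the wrist also read about 15 N upward, which I did not explain.

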